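# Set the pick punch and gauge its gap

## Task

Set the guitar-pick punch up for thick stock: turn its black gap knob clockwise until the white pointer stands on the red mark, then push the orange lock fully home over the knob. Then pick up the taper gauge by its wooden handle and slide the steel blade, lying flat on the bed, straight in under the sprung hold-down plate until it drags snugly, without forcing it. Finish still holding the gauge there at that depth so that the gap can be read off the blade, and do not disturb the gecko or the tuner.

Things in the scene. Friction and masses are not known exactly. Their poses are not given: they have to be found in the camera images.
- press: Pick punch, dark green-grey C-frame, fixed. Origin on the table. x = feed direction: open throat at -x, column and black-gripped lever at +x (lever to x = 250, z = 195 mm). Base 230 x 110 x 12 mm, x -95 to +135. Head 64 mm wide, x -60 to +125, underside 88, top 108 mm up. Throat, knob and lock lie in the plane y = 0; z up.
- die_plate: Steel bed of the punch, fixed, 115 x 56 mm; origin and axes as the press's, but shimmed up by 0 to 1.2 mm; its flat top is 46 mm above its origin. In front of the mouth 30 mm of it lie open as a ledge, on which the blade can be laid before it is slid in. Blade friction on bed and plate is about 0.5, so rest it on the bed only lightly, or it drags there already.
- mouth (a point): Point on the bed's top in the middle of the mouth, straight below the front edge of the hold-down plate; axes as the press's (x into the mouth). With the knob on the mark the gap here is 3.5 to 5.3 mm; it differs from punch to punch, so it has to be felt.
- hold_down: Sprung steel hold-down plate, 70 x 52 x 8 mm, parallel to the bed, from the mouth 70 mm inwards. Turning the gap knob clockwise lowers it 2 mm per rad. The blade lifts it against springs of 9 N per mm. Axes as the press's; origin not meaningful. When the blade goes snug, the push along x rises by 3 to 10 N over its free sliding.
- gap_knob (a joint): Knob angle in rad, 0 to 2.2, grows clockwise seen from above; at 1.6 the white pointer stands on the red mark, which is on the side of the mouth (press's -x). Starts 0.7 to 1.4 short of the mark; stays where it is left; friction 0.08 N m.
- gap_knob_grip (a point): On the axis of the black gap knob on the head, 136 mm above the table: height for the middle of the finger pads. The grip is an upright bar 40 mm long (along this point's x, turning with the knob), 10 mm thick; its top is 8 mm above this point, the skirt below it (radius 21 mm) 22 mm below this point. White pointer line at the point's -x end.
- lock (a joint): Lock travel in m: 0 = open, 0.054 = fully home (dead stop), prongs either side of the knob's bar. Slides to the press's -x, towards the knob; friction 2 N. It passes over the bar only with the pointer within about 0.17 rad of the mark, and then keeps the knob from turning. Starts at 0 to 0.004.
- lock_tab (a point): Centre of the lock's upright orange tab, 141 mm above the table; axes as the press's. Tab 12 mm thick (x), 28 mm wide, 26 mm high, on a block on the head's top. Tab to knob axis: 124 mm when open, 70 mm when home. Behind the open tab (+x) there is 25 mm of free head top and 40 mm of free air before the lever.
- gauge_grip (a point): Centre of the wooden handle of the loose taper gauge (about 90 g), lying flat on the table. Handle 72 (x) x 16 (y) x 24 mm high: this point is 12 mm above the underside. The steel blade projects along +x, 110 mm long, 14 mm wide, underside flush with the handle's, thickness growing evenly from 1.5 mm at the tip to 8.4 mm at the handle.
- gauge: The whole taper gauge (handle and blade); origin under the middle of the handle on the underside, x towards the blade's tip.
- gauge_tip (a point): Tip of the gauge's blade, on its underside, 146 mm along x from the middle of the handle.
- gecko: Bystander: glazed green ceramic gecko, about 130 x 65 x 22 mm, loose on the table.
- tuner: Bystander: black plastic tuner, 58 x 36 x 20 mm, loose on the table.
Mind the look-alikes: they are no part of the job. What is shaped like the gauge but pink is not meant.

How it is judged:
By the outcome, as a careful person would: the job done as asked, in the order asked, and still so for the second after the job is handed in, while the arm keeps its last pose, push and grip.
It also fails if it takes over 72 s, if anything falls off the work surface, if the arm or the gripper's body presses on something with over 40 N, if the wrist force passes 120 N, or if a joint passes its speed limit or range.

## Robot

A 6-joint arm with a two-finger parallel gripper is mounted at the origin on the work surface. World frame = base frame: x ahead of the robot, y to its left, z up, the work surface at z = 0. Lengths are in m, angles in rad, forces in N, time in s.
With the tool pointing down it reaches from about 0.275 to 0.975 m from the base axis. Payload 8.4 kg.
Tool frame: the origin (TCP) lies midway between the tips of the shut fingers; the grasp point (between the pads) lies 19 mm behind it (grip_point_offset is the z of the grasp point in the tool frame, in m); z points along the fingers, y is the direction in which the jaws open and shut (so a half turn about z gives the same grasp; the last joint's range is limited). The gripper opens to 92 mm and grips with 3 to 60 N. Pads are 20 mm wide; open, the fingers measure 128 mm over their backs; the gripper's body (75 mm by 189 mm) begins 69 mm behind the grasp point.
Start: joints at [-1.131, 0.353, 1.633, -0, 1.155, -0.002], TCP at [0.267, -0.565, 0.215] pointing down, gripper open.
Joint ranges: [-2.63, 2.63], [-0.92, 2.1], [0.06, 2.66], [-1.3, 4.44], [0, 2.69], [-3.02, 3.02]. Speed limits (rad/s): [2.22, 2.22, 2.79, 3.14, 3.14, 3.14].

## Interface

Orientations are given as a 3x3 rotation matrix whose columns are the frame's x, y, z axes.
In Python, from plant import sense, get_image, job_done, grip_point_offset gives the robot as it stands.
- The arm moves only by the tool jog_arm, never from a script. Its argument "rows" is a list of rows, each an object with "travel": the shift along the tool's x, y, z in mm, a list of three; "delta_rot": the turn, a rotation vector about the tool's x, y, z in rad, a list of three; "jaw": the finger opening in mm, from 0 to 91.9. A call has 1 to 5 rows; each row is the pose to reach, as a shift and turn from the pose commanded when the call began, along the tool's axes at that moment; what a row does not reach only later rows make up. A row lasts 1/10 s, in which the tool goes at most 50 mm and 8.59 degrees, less where a joint would pass 70% of its speed; a pose out of reach is approached as far as the arm can. A call with a gripper value outside its range is refused whole. The fingers move at their own pace and stop on an object; the grip force is fixed at half the most. Time passes only in rows, so rows that repeat a pose let the fingers close. It gives the time, the measured TCP pose, the force and the opening at its end, in the units of the state.
- sense(): the state, without advancing time (a new reading comes with each control period).
- get_image(name): name is "scene" or "side" or "wrist"; returns a dict with "pixels" (420x560x3 uint8, blue, green, red), "depth" (420x560 float32, m along the optical axis (not along the pixel's ray), 0 where there is no reading), "camera_matrix" (3x3 intrinsics, pixels), "rvec" (rotation vector, rad) and "tvec" (3), from world to camera coordinates, as OpenCV has them. Camera axes: x right, y down, z forward; pixel columns grow to the right and rows downward; lengths in m; the calibration is good to about 2 mm. A picture is of the moment at which its call begins.
- job_done(): hands the job in, once; it reports no verdict.
The state is a dict: "clock": time; "qpos": joint angles; "joint_vel": joint speeds; "effort": joint torques, N m; "tcp_pos": TCP position; "tool_rot": TCP orientation; "contact_force": force on the tool from outside, world axes, zero at the start; "torque": the same for the moment, N m; "opening": finger opening in m.
Only numpy, scipy, OpenCV 4.12 (cv2) and the standard library are available. Lean on these libraries where they do the work, as an engineer would, in place of code of your own. Each camera call takes 0.05 s, during which the arm holds its last target.

## Working session

There is one attempt and no reset: what is moved stays moved. The work goes in short steps, Python scripts to look and compute and a tool call to move; the robot and the scene stay as the last step left them, time stands still between calls to the robot, and variables do not carry over. Pictures are saved under pics/ and viewed, and the job is handed in when it is done.

Besides the shell and the picture viewer there is one more tool, called after "Request:" as a command line: name --argument value ..., lists and objects as JSON in quotes. jog_arm: Moves the arm, as the interface text tells. Its arguments: {"type":"object","properties":{"rows":{"type":"array","items":{"type":"object","properties":{"travel":{"type":"array","items":{"type":"number"}},"delta_rot":{"type":"array","items":{"type":"number"}},"jaw":{"type":"number"}}}}},"required":["rows"]}

```bash
ls; mkdir -p pics; cat > h.py <<'E'
import numpy as np, cv2
from plant import sense, get_image, job_done, grip_point_offset
def snap(n,f):
    im=get_image(n); cv2.imwrite('pics/'+f+'.png',im['pixels']); np.savez('pics/'+f+'.npz',**im); return im
def load(f): return dict(np.load('pics/'+f+'.npz'))
def world(im,u,v,d=None):
    K=im['camera_matrix'];R=cv2.Rodrigues(im['rvec'])[0];t=im['tvec'].reshape(3)
    if d is None: d=im['depth'][int(round(v)),int(round(u))]
    return R.T@(d*np.linalg.inv(K)@[u,v,1]-t)
def onz(im,u,v,z):
    K=im['camera_matrix'];R=cv2.Rodrigues(im['rvec'])[0];t=im['tvec'].reshape(3)
    c=-R.T@t; r=R.T@np.linalg.inv(K)@[u,v,1]; return c+r*(z-c[2])/r[2]
def proj(im,p): return cv2.projectPoints(np.array(p,float).reshape(-1,3),im['rvec'],im['tvec'],im['camera_matrix'],None)[0].reshape(-1,2)
def cloud(im):
    h,w=im['depth'].shape;u,v=np.meshgrid(np.arange(w),np.arange(h))
    K=im['camera_matrix'];R=cv2.Rodrigues(im['rvec'])[0];t=im['tvec'].reshape(3)
    p=np.stack([u,v,np.ones_like(u)],-1)@np.linalg.inv(K).T*im['depth'][...,None]
    return (p-t)@R
E
python3 - <<'E'
from h import *
print(sense(),grip_point_offset)
for n in ['scene','side','wrist']: snap(n,n+'0')
E
```

```text
pics
{'clock': 0.0, 'qpos': array([-1.13140076e+00,  3.53649751e-01,  1.63410299e+00,  3.23295204e-05,
        1.15517448e+00, -2.40980481e-03]), 'joint_vel': array([ 0.00087481, -0.00063271, -0.00032414, -0.00029892,  0.00044212,
        0.00034966]), 'effort': array([ 3.74394382e-03, -5.93832314e+01, -3.34208608e+01,  6.97896536e-02,
        2.34888832e-02, -9.39329016e-05]), 'tcp_pos': array([ 0.26703623, -0.56455986,  0.21387601]), 'tool_rot': array([[ 9.03986807e-01,  4.27560007e-01, -5.40947589e-04],
       [ 4.27560348e-01, -9.03985984e-01,  1.22037773e-03],
       [ 3.27756734e-05, -1.33449311e-03, -9.99999109e-01]]), 'contact_force': array([ 0.05058249,  0.24801965, -0.15276948]), 'torque': array([ 0.06648993, -0.0302372 , -0.01571537]), 'opening': 0.09188908691138686} -0.0187
```

View pics/scene0.png

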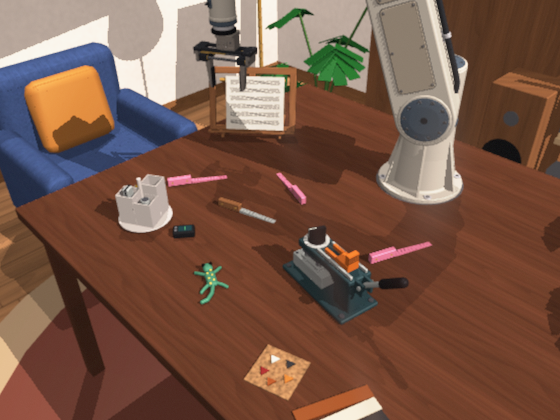

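View pics/side0.png

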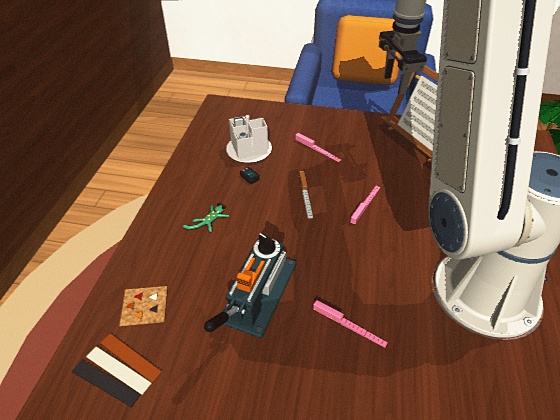

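View pics/wrist0.png

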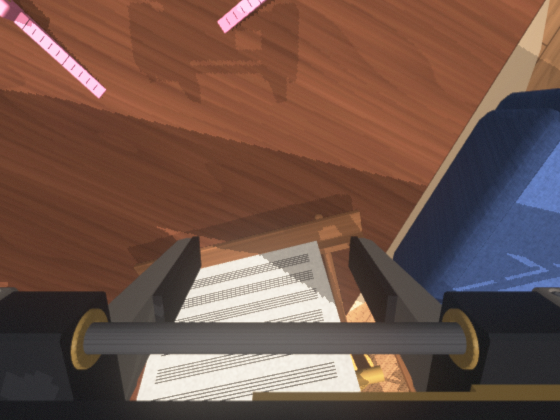

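The scene picture shows the press at (335,270) with its knob at (318,236) and orange tab at (350,258). The gecko is at (210,281) and the tuner at (184,231). There are four gauge shapes: pink at (198,181), (292,187) and (400,252), and one with a brown handle and steel blade at (245,210). Only the brown one fits "wooden handle, steel blade". I'll confirm it in a crop and measure.

```bash
python3 - <<'E'
from h import *
s=load('scene0');d=load('side0')
a=cv2.resize(s['pixels'][185:325,200:420],None,fx=3.6,fy=3.6,interpolation=cv2.INTER_CUBIC)
b=cv2.resize(d['pixels'][160:340,190:330],None,fx=3.3,fy=3.3,interpolation=cv2.INTER_CUBIC)
cv2.imwrite('pics/ca.png',a);cv2.imwrite('pics/cb.png',b)
for n,im in (('scene',s),('side',d)):
    P=cloud(im);H=cv2.cvtColor(im['pixels'],cv2.COLOR_BGR2HSV)
    ws=(P[...,0]>.1)&(P[...,0]<1.2)&(abs(P[...,1])<.9)
    print(n,'cam',-cv2.Rodrigues(im['rvec'])[0].T@im['tvec'].reshape(3))
    # orange
    m=ws&(H[...,0]>6)&(H[...,0]<18)&(H[...,1]>220)&(H[...,2]>150)&(P[...,2]>.1)&(P[...,2]<.17)
    p=P[m];print('orange',len(p),p.mean(0),p.min(0),p.max(0))
    o=p[p[:,2]>.145];print(' tab top',o.mean(0),o.max(0),o.min(0))
    c=p.mean(0)
    near=ws&(np.hypot(P[...,0]-c[0],P[...,1]-c[1])<.3)&(P[...,2]>.098)&(P[...,2]<.112)
    q=P[near][:,:2];print(' headtop',len(q),cv2.minAreaRect(q.astype(np.float32)))
    near=ws&(np.hypot(P[...,0]-c[0],P[...,1]-c[1])<.3)&(P[...,2]>.135)&(P[...,2]<.15)&(H[...,2]<90)
    q=P[near];print(' bartop',len(q),q.mean(0),cv2.minAreaRect(q[:,:2].astype(np.float32)))
E
```

```text
scene cam [1.27967089 0.70370359 0.91394159]<stdin>:12: RuntimeWarning: Mean of empty slice.
  ret = um.true_divide(
Traceback (most recent call last):
ValueError: zero-size array to reduction operation minimum which has no identity
```

View pics/ca.png

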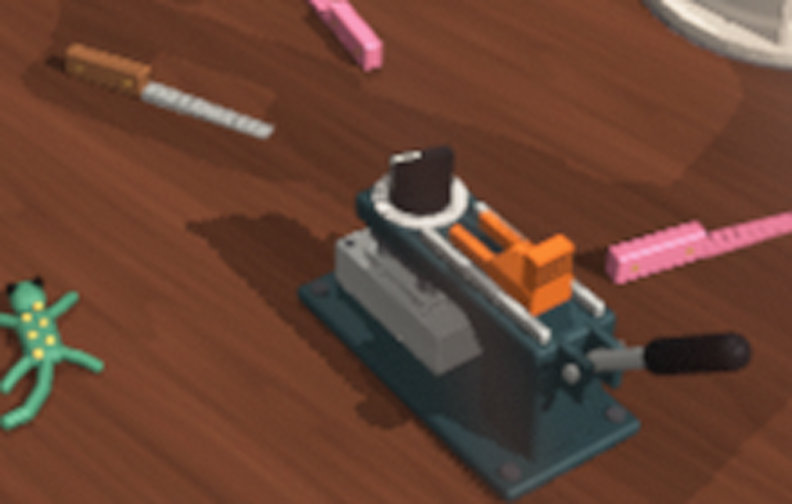

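View pics/cb.png

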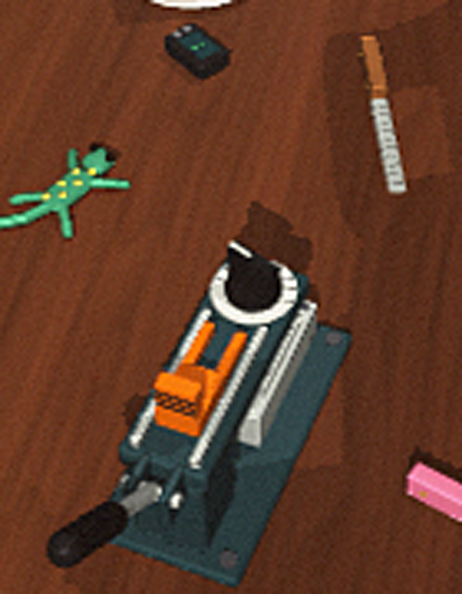

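```bash
python3 - <<'E'
from h import *
s=load('scene0');d=load('side0')
for n,im,pts in (('scene',s,[(350,258),(318,236),(245,210),(230,204),(210,281)]),('side',d,[(243,280),(265,243),(303,180),(310,210)])):
    for u,v in pts: print(n,u,v,world(im,u,v), cv2.cvtColor(im['pixels'],cv2.COLOR_BGR2HSV)[v,u])
E
```

```text
scene 350 258 [0.56632507 0.18304149 0.14822427] [ 11 209 218]
scene 318 236 [0.53272466 0.0627212  0.12022566] [ 4 77 53]
scene 245 210 [ 0.48709344 -0.25065453  0.00959119] [ 24  13 193]
scene 230 204 [ 0.50627181 -0.29252811  0.01911368] [ 12 155 107]
scene 210 281 [ 0.74230603 -0.08889795  0.01595988] [ 52  81 171]
side 243 280 [0.5539786  0.18615762 0.14728098] [ 10 186  85]
side 265 243 [0.53432835 0.06263866 0.12914795] [13 74 31]
side 303 180 [ 0.49695602 -0.29093656  0.02405952] [ 12 183 160]
side 310 210 [ 0.4598076  -0.18758062  0.00548725] [ 33  15 188]
```

```bash
python3 - <<'E' 2>&1 | grep -v Warn
from h import *
np.set_printoptions(precision=4,suppress=True)
for n in ('scene','side'):
    im=load(n+'0')
    P=cloud(im);H=cv2.cvtColor(im['pixels'],cv2.COLOR_BGR2HSV)
    ws=(np.hypot(P[...,0]-.54,P[...,1]-.13)<.2)
    Z=P[...,2]
    print(n)
    org=ws&(H[...,0]>6)&(H[...,0]<18)&(H[...,1]>160)&(H[...,2]>70)&(Z>.09)
    p=P[org];print('orange',len(p),p.min(0),p.max(0))
    t=p[p[:,2]>.150];print(' tab top',len(t),t.mean(0),cv2.minAreaRect(t[:,:2].astype(np.float32)))
    def rect(m,l):
        mm=cv2.morphologyEx(m.astype(np.uint8),cv2.MORPH_OPEN,np.ones((2,2)))
        nl,L,st,ce=cv2.connectedComponentsWithStats(mm)
        q=P[mm>0]
        print(l,len(q),cv2.minAreaRect(q[:,:2].astype(np.float32)), 'z',np.median(q[:,2]))
    rect(ws&(Z>.103)&(Z<.113),'head')
    rect(ws&(Z>.008)&(Z<.015),'base')
    rect(ws&(Z>.138)&(Z<.15)&~org&(P[...,1]<.12),'bartop')
    rect(ws&(H[...,1]<45)&(H[...,2]>120)&(Z>.107)&(Z<.122)&(P[...,1]<.1),'white disc')
    # gauge
    g=(abs(P[...,0]-.48)<.1)&(P[...,1]>-.36)&(P[...,1]<-.13)
    hd=g&(Z>.019)&(Z<.029);q=P[hd];print('handle',len(q),cv2.minAreaRect(q[:,:2].astype(np.float32)),np.median(q[:,2]))
    bl=g&(H[...,1]<70)&(H[...,2]>110)&(Z<.016);q=P[bl];print('blade',len(q),cv2.minAreaRect(q[:,:2].astype(np.float32)))
    ye=P[g&(hd|bl)][:,:2].astype(np.float32);print(cv2.fitLine(ye,cv2.DIST_L2,0,.01,.01).ravel(), cv2.minAreaRect(ye))
E
```

```text
scene
orange 486 [0.5289 0.095  0.1065] [0.5754 0.1886 0.1559]
 tab top 59 [0.5582 0.1796 0.1529] ((0.5581337213516235, 0.1791655719280243), (0.01380374375730753, 0.02841898798942566), 83.74588775634766)
head 837 ((0.8467468023300171, 0.3325984477996826), (1.1340579986572266, 0.17273476719856262), 34.54615020751953) z 0.10864862835930576
base 1073 ((0.8803091049194336, 0.3210819363594055), (1.0776140689849854, 0.2496086061000824), 30.732160568237305) z 0.012235477854874069
bartop 84 ((0.4576215147972107, 0.01700005680322647), (0.21298713982105255, 0.033589087426662445), 29.73949432373047) z 0.14152366737581545
white disc 165 ((0.8377232551574707, 0.34511691331863403), (1.1361870765686035, 0.06846699118614197), 42.50361633300781) z 0.11069623135198657
handle 105 ((0.5037323832511902, -0.3009524941444397), (0.021619273349642754, 0.07271045446395874), 14.005064010620117) 0.023601931997048298
blade 177 ((0.4756734073162079, -0.21300172805786133), (0.019637130200862885, 0.11055970937013626), 18.589458465576172)
[ 0.308  -0.9514  0.4867 -0.2464] ((0.48659539222717285, -0.24788323044776917)
[... 531 characters left out ...]
1507458676322132
bartop 87 ((0.5260377526283264, 0.06133640930056572), (0.03591045364737511, 0.03298085555434227), 22.17908477783203) z 0.14303191643858107
white disc 181 ((0.47137805819511414, 0.38835039734840393), (0.06589061766862869, 0.7055110335350037), 10.646416664123535) z 0.10959132581208829
handle 86 ((0.4981236159801483, -0.2986237108707428), (0.016283830627799034, 0.07197262346744537), 18.347864151000977) 0.02365146924649663
blade 143 ((0.47199955582618713, -0.21576498448848724), (0.015191675163805485, 0.11302404850721359), 17.05574607849121)
[ 0.2939 -0.9558  0.4816 -0.2446] ((0.4818308353424072, -0.24747759103775024), (0.0164264477789402, 0.17946822941303253), 17.66610336303711)
```

```bash
python3 - <<'E' 2>&1 | grep -v Warn
from h import *
np.set_printoptions(precision=4,suppress=True)
for n in ('scene','side'):
    im=load(n+'0')
    P=cloud(im);H=cv2.cvtColor(im['pixels'],cv2.COLOR_BGR2HSV)
    ws=(np.hypot(P[...,0]-.54,P[...,1]-.13)<.2)
    Z=P[...,2]
    org=ws&(H[...,0]>6)&(H[...,0]<18)&(H[...,1]>160)&(H[...,2]>70)&(Z>.09)
    print(n)
    def rect(m,l):
        nl,L,st,ce=cv2.connectedComponentsWithStats(m.astype(np.uint8))
        k=1+np.argmax(st[1:,4]); q=P[L==k]
        print(l,len(q),cv2.minAreaRect(q[:,:2].astype(np.float32)), 'z',np.median(q[:,2]),'mean',q.mean(0))
    rect(ws&(Z>.103)&(Z<.113),'head')
    rect(ws&(Z>.007)&(Z<.016)&~((H[...,0]<14)&(H[...,1]>120)),'base')
    rect(ws&(Z>.138)&(Z<.15)&~org&(P[...,1]<.12),'bartop')
    rect(ws&(H[...,1]<45)&(H[...,2]>120)&(Z>.107)&(Z<.122)&(P[...,1]<.1),'white disc')
    # line through rails: white strips on head top
E
```

```text
scene
head 877 ((0.5500321388244629, 0.13538837432861328), (0.21840304136276245, 0.06689632683992386), 79.6927490234375) z 0.10869416165509409 mean [0.5605 0.1414 0.1086]
base 1242 ((0.5457744598388672, 0.10901989787817001), (0.23086805641651154, 0.11097883433103561), 79.47635650634766) z 0.012324674539400345 mean [0.5771 0.1302 0.0122]
bartop 87 ((0.5349962711334229, 0.058856770396232605), (0.014593519270420074, 0.043098513036966324), 65.63957977294922) z 0.14397815620676951 mean [0.5357 0.0595 0.1433]
white disc 167 ((0.5466198921203613, 0.07165016233921051), (0.06885959953069687, 0.061501577496528625), 46.90491485595703) z 0.1109442466604403 mean [0.5451 0.0702 0.1112]
side
head 1081 ((0.5451746582984924, 0.13557925820350647), (0.21850524842739105, 0.06458629667758942), 79.25853729248047) z 0.10799385795011558 mean [0.5415 0.1428 0.1081]
base 1213 ((0.5317530035972595, 0.1107209175825119), (0.23112641274929047, 0.09316366165876389), 79.32181549072266) z 0.011762792522734227 mean [0.5122 0.1384 0.0117]
bartop 88 ((0.5306674838066101, 0.06056004762649536), (0.011872055940330029, 0.040343694388866425), 63.12002182006836) z 0.14366860434055512 mean [0.531  0.0611 0.1432]
white disc 173 ((0.5309674143791199, 0.06184609979391098), (0.0619492381811142, 0.05411122739315033), 25.575185775756836) z 0.10993942127602133 mean [0.5296 0.0671 0.11  ]
```

```bash
cat >> h.py <<'E'
def goto(pos,xang_deg,s=None):
    """travel (mm, tool axes) and delta_rot for tool-down pose with tool x at xang"""
    from scipy.spatial.transform import Rotation as Ro
    s=s or sense(); R=s['tool_rot']; a=np.radians(xang_deg)
    T=np.array([[np.cos(a),np.sin(a),0],[np.sin(a),-np.cos(a),0],[0,0,-1]])
    print('travel',np.round(R.T@(np.array(pos)-s['tcp_pos'])*1e3,1),'rot',np.round(Ro.from_matrix(R.T@T).as_rotvec(),4))
def st():
    s=sense();R=s['tool_rot'];print('t',round(s['clock'],2),'tcp',np.round(s['tcp_pos']*1e3,2),'xang',round(np.degrees(np.arctan2(R[1,0],R[0,0])),2),'z',np.round(R[:,2],4),'F',np.round(s['contact_force'],2),'op',round(s['opening']*1e3,2),'q',np.round(s['qpos'],3))
E
python3 - <<'E'
from h import *
w=load('wrist0');s=sense();R=s['tool_rot']
Rc=cv2.Rodrigues(w['rvec'])[0];c=-Rc.T@w['tvec'].reshape(3)
print('cam in tool',R.T@(c-s['tcp_pos']));print('cam axes in tool',(R.T@Rc.T).round(3));print(w['camera_matrix'])
goto([.533,.06,.26],154)
goto([.533,.0,.26],110)
E
```

```text
cam in tool [ 8.00972100e-02 -6.18026222e-05 -1.69980193e-01]
cam axes in tool [[ 0.    -0.958 -0.286]
 [ 1.     0.    -0.   ]
 [ 0.    -0.286  0.958]]
[[301.62060306   0.         274.4045835 ]
 [  0.         301.62060306 204.66848344]
 [  0.           0.           1.        ]]
travel [ 507.5 -451.1  -45.5] rot [-6.000e-04 -1.200e-03 -2.246e+00]
travel [ 481.8 -396.8  -45.6] rot [-8.0000e-04 -8.0000e-04 -1.4781e+00]
```

Request:
jog_arm --rows '[{"travel": [507,-451,-50],"delta_rot": [0,0,-2.246],"jaw": 28},{"travel": [507,-451,-50],"delta_rot": [0,0,-2.246],"jaw": 28},{"travel": [507,-451,-50],"delta_rot": [0,0,-2.246],"jaw": 28},{"travel": [507,-451,-50],"delta_rot": [0,0,-2.246],"jaw": 28},{"travel": [507,-451,-50],"delta_rot": [0,0,-2.246],"jaw": 28}]'

```text
clock: 0.65
tcp_pos: [0.365, -0.3337, 0.233]
tool_rot: [[0.365, 0.931, 0.0], [0.931, -0.365, 0.0], [0.0, 0.0, -1.0]]
contact_force: [0.8, 0.2, 0.2]
opening: 0.0535
```

```bash
python3 - <<'E'
from h import *
st(); goto([.533,.06,.26],154)
E
```

```text
t 0.65 tcp [ 365.03 -333.67  233.01] xang 68.61 z [ 0.e+00  1.e-04 -1.e+00] F [0.84 0.18 0.21] op 53.54 q [-0.744  0.129  1.885  0.     1.127 -0.37 ]
travel [427.8  12.8 -26.9] rot [ 1.0000e-04 -1.0000e-04 -1.4904e+00]
```

Request:
jog_arm --rows '[{"travel": [428,13,-27],"delta_rot": [0,0,-1.49],"jaw": 28},{"travel": [428,13,-27],"delta_rot": [0,0,-1.49],"jaw": 28},{"travel": [428,13,-27],"delta_rot": [0,0,-1.49],"jaw": 28},{"travel": [428,13,-27],"delta_rot": [0,0,-1.49],"jaw": 28},{"travel": [428,13,-27],"delta_rot": [0,0,-1.49],"jaw": 28}]'

```text
clock: 1.15
tcp_pos: [0.4644, -0.1046, 0.2489]
tool_rot: [[-0.368, 0.93, 0.0], [0.93, 0.368, -0.0], [-0.0, 0.0, -1.0]]
contact_force: [0.7, -0.2, 0.1]
opening: 0.0279
```

```bash
python3 - <<'E'
from h import *
st(); goto([.533,.06,.26],154)
E
```

```text
t 1.15 tcp [ 464.42 -104.65  248.92] xang 111.61 z [ 3.e-04 -1.e-04 -1.e+00] F [ 0.69 -0.2   0.14] op 27.87 q [-0.225  0.082  1.901 -0.     1.158 -0.602]
travel [127.8 124.4 -11.1] rot [ 2.000e-04  3.000e-04 -7.398e-01]
```

Request:
jog_arm --rows '[{"travel": [128,124,-11],"delta_rot": [0,0,-0.74],"jaw": 28},{"travel": [128,124,-11],"delta_rot": [0,0,-0.74],"jaw": 28},{"travel": [128,124,-11],"delta_rot": [0,0,-0.74],"jaw": 28},{"travel": [128,124,-11],"delta_rot": [0,0,-0.74],"jaw": 28},{"travel": [128,124,-11],"delta_rot": [0,0,-0.74],"jaw": 28}]'

```text
clock: 1.65
tcp_pos: [0.5344, 0.061, 0.2597]
tool_rot: [[-0.9, 0.435, 0.001], [0.435, 0.9, 0.001], [-0.0, 0.001, -1.0]]
contact_force: [-0.3, -0.3, 0.8]
opening: 0.028
```

```bash
python3 - <<'E'
from h import *
st(); snap('wrist','w1'); 
E
```

```text
t 1.65 tcp [534.43  61.04 259.65] xang 154.2 z [ 6.e-04  1.e-03 -1.e+00] F [-0.33 -0.29  0.77] op 27.97 q [ 1.100e-01  1.740e-01  1.769e+00  1.000e-03  1.197e+00 -1.011e+00]
```

View pics/w1.png

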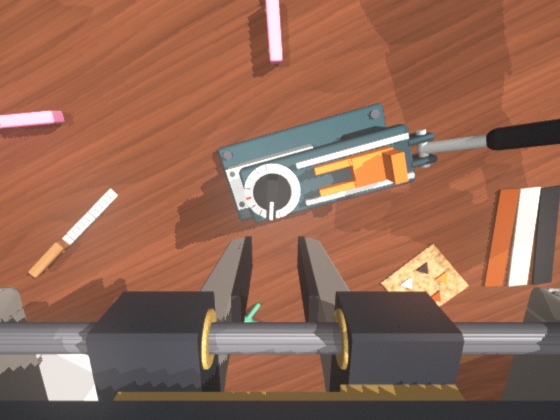

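The wrist view shows the knob at (272,188), the white pointer at its lower end (272,210), the red mark on the left of the disc (248,198), the orange lock at (375,170), and the wooden gauge at lower left (75,230).

```bash
python3 - <<'E' 2>&1 | grep -v Warn
from h import *
np.set_printoptions(precision=4,suppress=True)
im=load('w1')
cv2.imwrite('pics/w1c.png',cv2.resize(im['pixels'][95:235,210:440],None,fx=3.4,fy=3.4,interpolation=cv2.INTER_CUBIC))
P=cloud(im);H=cv2.cvtColor(im['pixels'],cv2.COLOR_BGR2HSV)
ws=(np.hypot(P[...,0]-.54,P[...,1]-.13)<.2)
Z=P[...,2]
org=ws&(H[...,0]>6)&(H[...,0]<18)&(H[...,1]>160)&(H[...,2]>70)&(Z>.09)
def rect(m,l):
    nl,L,st_,ce=cv2.connectedComponentsWithStats(m.astype(np.uint8))
    k=1+np.argmax(st_[1:,4]); q=P[L==k]
    print(l,len(q),cv2.minAreaRect(q[:,:2].astype(np.float32)), 'z',np.median(q[:,2]),'mean',q.mean(0))
rect(ws&(Z>.103)&(Z<.113),'head')
rect(ws&(Z>.007)&(Z<.016)&~((H[...,0]<14)&(H[...,1]>120)),'base')
rect(ws&(Z>.138)&(Z<.15)&~org&(P[...,1]<.12),'bartop')
rect(org&(Z>.149),'tabtop')
rect(org&(Z>.11),'orange')
p=P[org];
print('orange z hist',np.histogram(p[:,2],12))
rect(ws&(H[...,1]<45)&(H[...,2]>120)&(Z>.107)&(Z<.122)&(P[...,1]<.1),'white disc')
rect(ws&(Z>.04)&(Z<.056),'bed')
for u,v in [(232,178),(236,200),(242,214)]: print(u,v,P[v,u])
red=ws&((H[...,0]<8)|(H[...,0]>172))&(H[...,1]>150)&(Z>.1)&(P[...,1]<.1); print('red',P[red].mean(0) if red.any() else None, red.sum())
g=(P[...,0]<.56)&(P[...,0]>.42)&(P[...,1]>-.36)&(P[...,1]<-.13)
hd=g&(Z>.019)&(Z<.029);rect(hd,'handle')
bl=g&(H[...,1]<70)&(H[...,2]>110)&(Z<.016);rect(bl,'blade'); rect(hd|bl,'gauge')
E
```

```text
head 5323 ((0.5448634028434753, 0.13197392225265503), (0.20925602316856384, 0.06411871314048767), 79.6112060546875) z 0.1079004259575848 mean [0.5373 0.1205 0.108 ]
base 3883 ((0.5401716828346252, 0.10801438987255096), (0.23009012639522552, 0.10977569967508316), 79.68850708007812) z 0.011764387435975632 mean [0.5038 0.1124 0.0118]
bartop 405 ((0.5316965579986572, 0.058936916291713715), (0.009999122470617294, 0.04075302556157112), 61.038822174072266) z 0.14377184224315737 mean [0.531  0.0593 0.1437]
tabtop 399 ((0.5090520977973938, 0.14678794145584106), (0.13644185662269592, 0.026952415704727173), 36.08114242553711) z 0.15164031038196635 mean [0.5529 0.1792 0.1523]
orange 1610 ((0.5279867649078369, 0.12775424122810364), (0.13440881669521332, 0.05944405123591423), 49.703582763671875) z 0.126298915923873 mean [0.5501 0.1655 0.1344]
orange z hist (array([1091,  522,    0,    0,    0,    0,    0,    0,    0,    1,    0,
         15]), array([0.1123, 0.1388, 0.1652, 0.1917, 0.2181, 0.2446, 0.271 , 0.2975,
       0.3239, 0.3504, 0.3768, 0.4033, 0.4297]))
white disc 1842 ((0.5326642990112305
[... 219 characters left out ...]
0064172745), 79.74465942382812) z 0.0458265953390618 mean [0.5174 0.0286 0.0457]
232 178 [0.5074 0.0126 0.0453]
236 200 [0.5359 0.0033 0.0449]
242 214 [ 0.5637 -0.0056  0.0162]
red None 0
handle 490 ((0.4983922243118286, -0.300287663936615), (0.016198039054870605, 0.0726555734872818), 17.278850555419922) z 0.02376490931938178 mean [ 0.4983 -0.2979  0.0235]
blade 794 ((0.4710748493671417, -0.21618647873401642), (0.016630183905363083, 0.114268459379673), 17.282194137573242) z 0.00463753410387919 mean [ 0.4715 -0.214   0.0046]
gauge 794 ((0.4710748493671417, -0.21618647873401642), (0.016630183905363083, 0.114268459379673), 17.282194137573242) z 0.00463753410387919 mean [ 0.4715 -0.214   0.0046]
```

View pics/w1c.png

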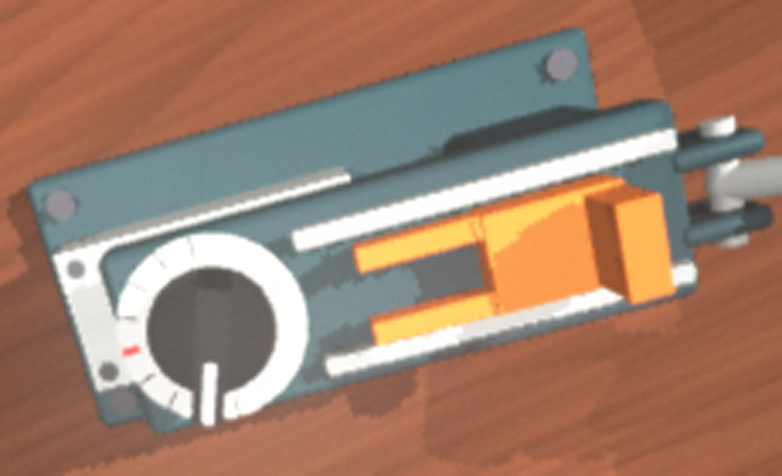

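```bash
python3 - <<'E'
from h import *
goto([.5316,.0595,.170],151.0);goto([.5316,.0595,.118],151.0)
E
```

```text
travel [ 1.8 -0.9 89.4] rot [-0.0001 -0.0003  0.0637]
travel [  1.8  -0.9 141.4] rot [-0.0001 -0.0003  0.0637]
```

Request:
jog_arm --rows '[{"travel": [2,-1,45],"delta_rot": [0,0,0.064],"jaw": 28},{"travel": [2,-1,89],"delta_rot": [0,0,0.064],"jaw": 28},{"travel": [2,-1,89],"delta_rot": [0,0,0.064],"jaw": 28}]'

```text
clock: 2.0
tcp_pos: [0.5268, 0.0568, 0.1659]
tool_rot: [[-0.865, 0.503, -0.009], [0.503, 0.865, -0.001], [0.008, -0.006, -1.0]]
contact_force: [0.1, -0.5, 0.5]
opening: 0.028
```

```bash
python3 - <<'E'
from h import *
st();goto([.5316,.0595,.118],151.0)
im=snap('wrist','w2')
E
```

```text
t 2.0 tcp [526.81  56.79 165.9 ] xang 149.83 z [-0.0095 -0.0011 -1.    ] F [ 0.08 -0.49  0.51] op 27.96 q [ 0.105  0.266  1.877 -0.     1.008 -0.94 ]
travel [-3.1  5.  47.9] rot [-0.0056 -0.0077 -0.0204]
```

View pics/w2.png

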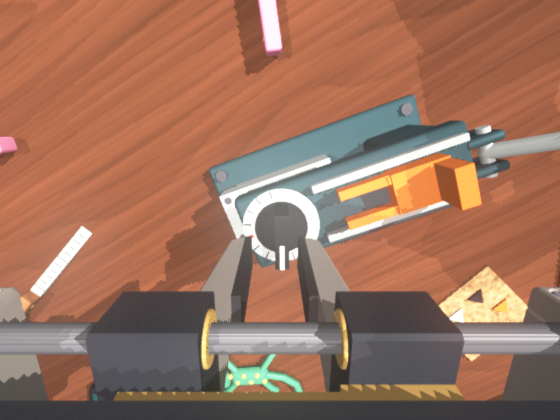

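The jaws straddle the bar, with the pointer at (282,257) between the fingers. The arm is still settling, so I'll hold one row and re-read.

Request:
jog_arm --rows '[{"travel": [0,0,0],"delta_rot": [0,0,0],"jaw": 28},{"travel": [0,0,0],"delta_rot": [0,0,0],"jaw": 28}]'

```text
clock: 2.25
tcp_pos: [0.5326, 0.0575, 0.173]
tool_rot: [[-0.865, 0.501, 0.003], [0.501, 0.865, 0.0], [-0.003, 0.002, -1.0]]
contact_force: [-0.5, 0.5, -0.1]
opening: 0.0281
```

```bash
python3 - <<'E'
from h import *
np.set_printoptions(precision=4,suppress=True)
st();goto([.5316,.0595,.118],151.0)
im=snap('wrist','w3')
P=cloud(im);Z=P[...,2]
m=(Z>.138)&(Z<.15)&(np.hypot(P[...,0]-.532,P[...,1]-.06)<.03)
q=P[m];print(len(q),cv2.minAreaRect(q[:,:2].astype(np.float32)),q.mean(0))
E
```

```text
t 2.25 tcp [532.56  57.54 173.01] xang 149.94 z [ 0.0034  0.0004 -1.    ] F [-0.5   0.45 -0.13] op 28.13 q [ 0.105  0.259  1.868  0.     1.011 -0.941]
travel [ 2.   1.1 55. ] rot [ 0.002   0.0028 -0.0186]
791 ((0.5318002700805664, 0.05885561555624008), (0.00985065195709467, 0.04063672944903374), 60.386993408203125) [0.5306 0.0597 0.1437]
```

Request:
jog_arm --rows '[{"travel": [1.5,1,30],"delta_rot": [0,0,-0.01],"jaw": 28},{"travel": [1.5,1,55],"delta_rot": [0,0,-0.01],"jaw": 28},{"travel": [1.5,1,55],"delta_rot": [0,0,-0.01],"jaw": 28},{"travel": [1.5,1,55],"delta_rot": [0,0,-0.01],"jaw": 28}]'

```text
clock: 2.7
tcp_pos: [0.5309, 0.0592, 0.1167]
tool_rot: [[-0.871, 0.492, 0.001], [0.492, 0.871, 0.0], [-0.001, 0.001, -1.0]]
contact_force: [-0.2, -0.2, 0.3]
opening: 0.0278
```

```bash
python3 - <<'E'
from h import *
st()
E
```

```text
t 2.7 tcp [530.92  59.22 116.73] xang 150.54 z [ 1.2e-03  1.0e-04 -1.0e+00] F [-0.17 -0.21  0.29] op 27.84 q [ 0.108  0.332  1.916 -0.     0.893 -0.948]
```

Close on the bar.

Request:
jog_arm --rows '[{"travel": [0,0,-1],"delta_rot": [0,0,0],"jaw": 5},{"travel": [0,0,-1],"delta_rot": [0,0,0],"jaw": 5},{"travel": [0,0,-1],"delta_rot": [0,0,0],"jaw": 5},{"travel": [0,0,-1],"delta_rot": [0,0,0],"jaw": 5}]'

```text
clock: 3.1
tcp_pos: [0.5311, 0.0598, 0.1176]
tool_rot: [[-0.871, 0.492, 0.002], [0.492, 0.871, 0.001], [-0.001, 0.002, -1.0]]
contact_force: [0.0, 5.0, 6.5]
opening: 0.0096
```

```bash
python3 - <<'E'
from h import *
st()
goto([.5316,.0594,.117],79.6)
E
```

```text
t 3.1 tcp [531.09  59.79 117.57] xang 150.54 z [ 0.002  0.001 -1.   ] F [0.   5.   6.46] op 9.57 q [ 1.090e-01  3.300e-01  1.915e+00  1.000e-03  8.940e-01 -9.490e-01]
travel [-0.6 -0.1  0.6] rot [ 2.4000e-03 -1.0000e-04  1.2382e+00]
```

Request:
jog_arm --rows '[{"travel": [0,0,0],"delta_rot": [0,0,0.12],"jaw": 5},{"travel": [0,0,0],"delta_rot": [0,0,0.25],"jaw": 5},{"travel": [0,0,0],"delta_rot": [0,0,0.38],"jaw": 5},{"travel": [0,0,0],"delta_rot": [0,0,0.51],"jaw": 5},{"travel": [0,0,0],"delta_rot": [0,0,0.64],"jaw": 5}]'

```text
clock: 3.6
tcp_pos: [0.5319, 0.0605, 0.1176]
tool_rot: [[-0.4, 0.917, 0.003], [0.917, 0.4, 0.002], [0.0, 0.004, -1.0]]
contact_force: [3.7, 8.3, 2.3]
opening: 0.0095
```

```bash
python3 - <<'E'
from h import *
st()
E
```

```text
t 3.6 tcp [531.87  60.45 117.61] xang 113.57 z [ 0.0035  0.002  -1.    ] F [3.66 8.32 2.3 ] op 9.51 q [ 0.109  0.331  1.915  0.002  0.893 -0.303]
```

Request:
jog_arm --rows '[{"travel": [0.5,0.3,0],"delta_rot": [0,0,0.13],"jaw": 5},{"travel": [0.5,0.3,0],"delta_rot": [0,0,0.26],"jaw": 5},{"travel": [0.5,0.3,0],"delta_rot": [0,0,0.4],"jaw": 5},{"travel": [0.5,0.3,0],"delta_rot": [0,0,0.53],"jaw": 5},{"travel": [0.5,0.3,0],"delta_rot": [0,0,0.598],"jaw": 5}]'

```text
clock: 4.1
tcp_pos: [0.5328, 0.0606, 0.1176]
tool_rot: [[0.185, 0.983, 0.005], [0.983, -0.185, 0.001], [0.002, 0.005, -1.0]]
contact_force: [7.2, 4.8, -0.8]
opening: 0.0097
```

Request:
jog_arm --rows '[{"travel": [0,0,0],"delta_rot": [0,0,0],"jaw": 5},{"travel": [0,0,0],"delta_rot": [0,0,0],"jaw": 5}]'

```text
clock: 4.3
tcp_pos: [0.5328, 0.0606, 0.1176]
tool_rot: [[0.18, 0.984, 0.005], [0.984, -0.18, 0.001], [0.002, 0.005, -1.0]]
contact_force: [6.7, 5.2, -1.1]
opening: 0.0098
```

```bash
python3 - <<'E'
from h import *
st(); im=snap('wrist','w4');snap('side','s4')
cv2.imwrite('pics/w4c.png',cv2.resize(im['pixels'][100:340,170:420],None,fx=2.4,fy=2.4,interpolation=cv2.INTER_CUBIC))
E
```

```text
t 4.3 tcp [532.81  60.6  117.64] xang 79.6 z [ 0.0051  0.0014 -1.    ] F [ 6.68  5.21 -1.13] op 9.83 q [1.100e-01 3.310e-01 1.914e+00 1.000e-03 8.920e-01 2.910e-01]
```

View pics/w4c.png

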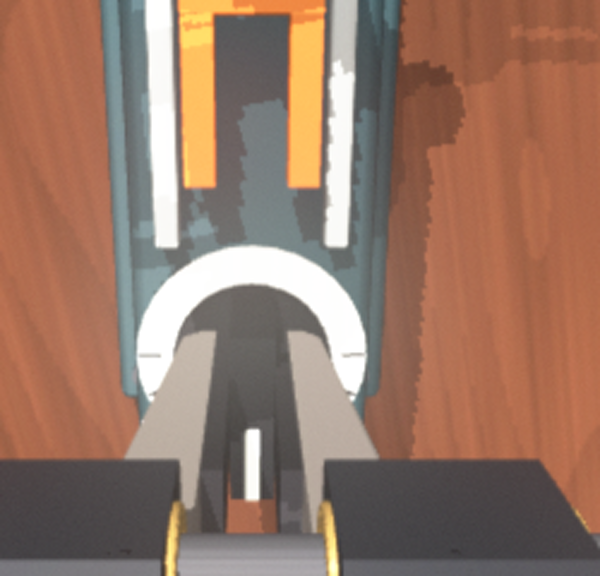

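The bar is now in line with the head and the prongs. I'll release, lift, and verify against the red mark.

Request:
jog_arm --rows '[{"travel": [0,0,0],"delta_rot": [0,0,0],"jaw": 28},{"travel": [0,0,0],"delta_rot": [0,0,0],"jaw": 28},{"travel": [0,0,-40],"delta_rot": [0,0,0],"jaw": 28},{"travel": [0,0,-85],"delta_rot": [0,0,0],"jaw": 0},{"travel": [20,0,-125],"delta_rot": [0,0,0],"jaw": 0}]'

```text
clock: 4.9
tcp_pos: [0.5329, 0.078, 0.2431]
tool_rot: [[0.182, 0.983, -0.002], [0.983, -0.182, -0.001], [-0.002, -0.001, -1.0]]
contact_force: [1.3, 0.5, -0.5]
opening: 0.0142
```

Request:
jog_arm --rows '[{"travel": [0,0,0],"delta_rot": [0,0,0],"jaw": 0},{"travel": [0,0,0],"delta_rot": [0,0,0],"jaw": 0}]'

```text
clock: 5.1
tcp_pos: [0.5338, 0.0795, 0.2421]
tool_rot: [[0.179, 0.984, 0.001], [0.984, -0.179, -0.0], [-0.0, 0.001, -1.0]]
contact_force: [-0.2, 0.8, -0.4]
opening: 0.0005
```

```bash
python3 - <<'E'
from h import *
np.set_printoptions(precision=4,suppress=True)
st(); im=snap('wrist','w5')
cv2.imwrite('pics/w5c.png',cv2.resize(im['pixels'][60:300,150:420],None,fx=2.4,fy=2.4,interpolation=cv2.INTER_CUBIC))
P=cloud(im);Z=P[...,2];H=cv2.cvtColor(im['pixels'],cv2.COLOR_BGR2HSV)
m=(Z>.138)&(Z<.15)&(np.hypot(P[...,0]-.532,P[...,1]-.06)<.03)
q=P[m];print('bar',len(q),cv2.minAreaRect(q[:,:2].astype(np.float32)),q.mean(0))
m=(Z>.148)&(Z<.158)&(np.hypot(P[...,0]-.554,P[...,1]-.18)<.03)&(H[...,0]>5)&(H[...,0]<20)&(H[...,1]>150)
q=P[m];print('tab',len(q),cv2.minAreaRect(q[:,:2].astype(np.float32)),q.mean(0))
m=(Z>.1065)&(Z<.110)&(np.hypot(P[...,0]-.554,P[...,1]-.15)<.15);q=P[m];print('head',cv2.minAreaRect(q[:,:2].astype(np.float32)))
E
```

```text
t 5.1 tcp [533.82  79.48 242.1 ] xang 79.67 z [ 0.001  -0.0002 -1.    ] F [-0.21  0.82 -0.36] op 0.49 q [ 0.145  0.193  1.786 -0.     1.161  0.326]
bar 343 ((0.5327960252761841, 0.0633339136838913), (0.03170875832438469, 0.009566592052578926), 79.96190643310547) [0.5332 0.0649 0.1439]
tab 71 ((0.5540949106216431, 0.17978382110595703), (0.011639201082289219, 0.02681894786655903), 79.8548583984375) [0.555  0.1804 0.152 ]
head ((0.5456448197364807, 0.1342012584209442), (0.20900896191596985, 0.0623595267534256), 79.67304229736328)
```

View pics/w5c.png

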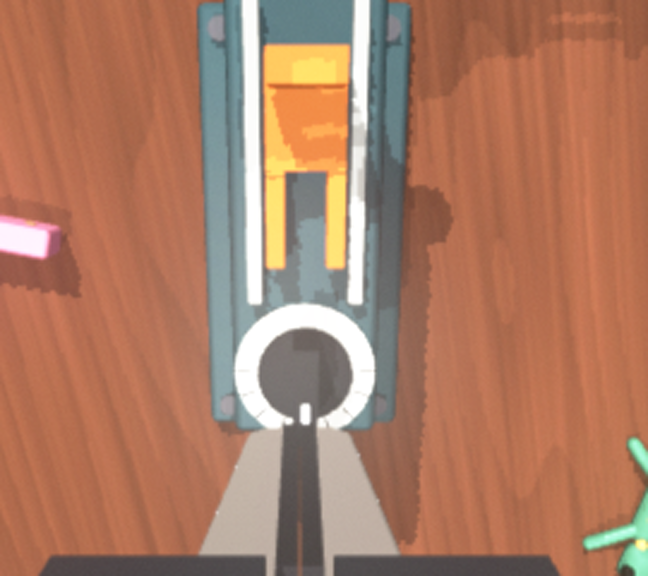

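```bash
python3 - <<'E'
from h import *
goto([.5598,.2105,.20],79.67);goto([.5598,.2105,.136],79.67)
E
```

```text
travel [134.1   2.8  40.8] rot [-0.0013  0.0008 -0.0004]
travel [134.1   2.9 104.8] rot [-0.0013  0.0008 -0.0004]
```

Request:
jog_arm --rows '[{"travel": [45,1,0],"delta_rot": [0,0,0],"jaw": 0},{"travel": [90,2,15],"delta_rot": [0,0,0],"jaw": 0},{"travel": [134,3,30],"delta_rot": [0,0,0],"jaw": 0},{"travel": [134,3,40],"delta_rot": [0,0,0],"jaw": 0},{"travel": [134,3,40],"delta_rot": [0,0,0],"jaw": 0}]'

```text
clock: 5.65
tcp_pos: [0.5587, 0.2102, 0.1979]
tool_rot: [[0.178, 0.984, -0.006], [0.984, -0.178, -0.003], [-0.004, -0.006, -1.0]]
contact_force: [-0.7, -0.6, -0.5]
opening: 0.0006
```

```bash
python3 - <<'E'
from h import *
st();goto([.5598,.2105,.136],79.67)
im=snap('side','s6');cv2.imwrite('pics/s6c.png',cv2.resize(im['pixels'][120:360,150:420],None,fx=2.4,fy=2.4,interpolation=cv2.INTER_CUBIC))
E
```

```text
t 5.65 tcp [558.66 210.2  197.94] xang 79.73 z [-0.0062 -0.0028 -1.    ] F [-0.7  -0.55 -0.53] op 0.56 q [ 3.580e-01  3.300e-01  1.707e+00 -1.000e-03  1.112e+00  5.370e-01]
travel [ 0.7  1.4 61.9] rot [-0.0056  0.0039  0.001 ]
```

View pics/s6c.png

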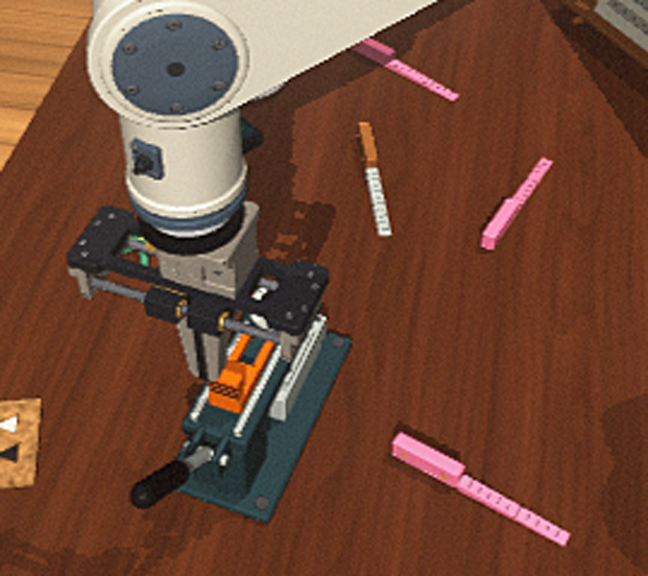

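Request:
jog_arm --rows '[{"travel": [1,1,20],"delta_rot": [0,0,0],"jaw": 0},{"travel": [1,1,40],"delta_rot": [0,0,0],"jaw": 0},{"travel": [1,1,60],"delta_rot": [0,0,0],"jaw": 0},{"travel": [1,1,60],"delta_rot": [0,0,0],"jaw": 0},{"travel": [1,1,60],"delta_rot": [0,0,0],"jaw": 0}]'

```text
clock: 6.2
tcp_pos: [0.5621, 0.2104, 0.1421]
tool_rot: [[0.181, 0.983, -0.001], [0.983, -0.181, -0.0], [-0.0, -0.0, -1.0]]
contact_force: [0.2, 0.4, 0.7]
opening: 0.0007
```

```bash
python3 - <<'E'
from h import *
st();goto([.5484,.1443,.136],79.67)
im=snap('wrist','w7')
E
```

```text
t 6.2 tcp [562.06 210.36 142.11] xang 79.56 z [-6.e-04 -4.e-04 -1.e+00] F [0.21 0.44 0.75] op 0.71 q [ 0.356  0.392  1.753 -0.     0.998  0.538]
travel [-67.4  -1.5   6.1] rot [-0.0005  0.0005 -0.002 ]
```

View pics/w7.png

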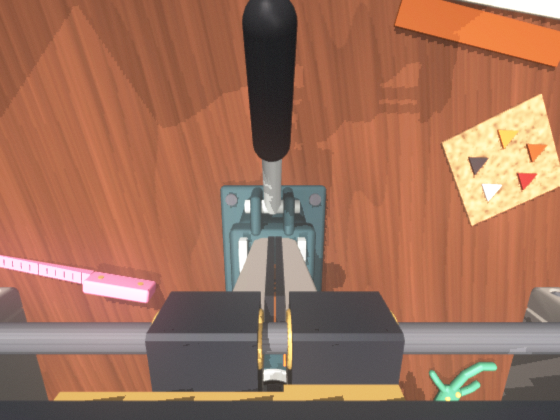

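Request:
jog_arm --rows '[{"travel": [-5,-1.5,5],"delta_rot": [0,0,0],"jaw": 0},{"travel": [-15,-1.5,5],"delta_rot": [0,0,0],"jaw": 0},{"travel": [-25,-1.5,5],"delta_rot": [0,0,0],"jaw": 0},{"travel": [-35,-1.5,5],"delta_rot": [0,0,0],"jaw": 0},{"travel": [-45,-1.5,5],"delta_rot": [0,0,0],"jaw": 0}]'

```text
clock: 6.75
tcp_pos: [0.5524, 0.1668, 0.137]
tool_rot: [[0.18, 0.984, 0.0], [0.984, -0.18, 0.0], [0.0, 0.0, -1.0]]
contact_force: [-0.5, 2.3, 1.3]
opening: 0.0004
```

Request:
jog_arm --rows '[{"travel": [-5,0,0],"delta_rot": [0,0,0],"jaw": 0},{"travel": [-10,0,0],"delta_rot": [0,0,0],"jaw": 0},{"travel": [-13,0,0],"delta_rot": [0,0,0],"jaw": 0},{"travel": [-15,0,0],"delta_rot": [0,0,0],"jaw": 0}]'

```text
clock: 7.15
tcp_pos: [0.5499, 0.1526, 0.1368]
tool_rot: [[0.18, 0.984, 0.0], [0.984, -0.18, 0.0], [0.0, 0.0, -1.0]]
contact_force: [-0.2, 1.4, 1.3]
opening: 0.0006
```

```bash
python3 - <<'E'
from h import *
st();goto([.5484,.1443,.136],79.67)
E
```

```text
t 7.15 tcp [549.92 152.6  136.78] xang 79.62 z [ 2.e-04  1.e-04 -1.e+00] F [-0.25  1.37  1.27] op 0.64 q [0.268 0.356 1.822 0.    0.963 0.449]
travel [-8.4 -0.   0.8] rot [ 0.0002 -0.0001 -0.0008]
```

Sliding at about 2 N. I'll continue in small steps to the stop.

Request:
jog_arm --rows '[{"travel": [-2,0,0],"delta_rot": [0,0,0],"jaw": 0},{"travel": [-4,0,0],"delta_rot": [0,0,0],"jaw": 0},{"travel": [-5.5,0,0],"delta_rot": [0,0,0],"jaw": 0}]'

```text
clock: 7.45
tcp_pos: [0.5489, 0.1474, 0.1367]
tool_rot: [[0.18, 0.984, 0.0], [0.984, -0.18, 0.0], [0.0, 0.0, -1.0]]
contact_force: [0.1, 1.8, 1.8]
opening: 0.0008
```

Request:
jog_arm --rows '[{"travel": [-1,0,0],"delta_rot": [0,0,0],"jaw": 0},{"travel": [-2,0,0],"delta_rot": [0,0,0],"jaw": 0}]'

```text
clock: 7.65
tcp_pos: [0.5486, 0.1454, 0.1367]
tool_rot: [[0.18, 0.984, 0.0], [0.984, -0.18, 0.0], [0.0, 0.0, -1.0]]
contact_force: [-0.3, 3.1, 1.7]
opening: 0.0003
```

Request:
jog_arm --rows '[{"travel": [-1,0,0],"delta_rot": [0,0,0],"jaw": 0},{"travel": [-1.5,0,0],"delta_rot": [0,0,0],"jaw": 0}]'

```text
clock: 7.85
tcp_pos: [0.5483, 0.1439, 0.1367]
tool_rot: [[0.18, 0.984, 0.0], [0.984, -0.18, 0.0], [0.0, 0.0, -1.0]]
contact_force: [-0.1, 2.4, 2.0]
opening: 0.0004
```

```bash
python3 - <<'E'
from h import *
st();goto([.5484,.1443,.136],79.67)
E
```

```text
t 7.85 tcp [548.3  143.86 136.74] xang 79.63 z [ 2.e-04  0.e+00 -1.e+00] F [-0.11  2.4   2.03] op 0.35 q [ 0.254  0.351  1.83  -0.     0.96   0.435]
travel [0.4 0.  0.7] rot [ 0.0002 -0.0001 -0.0007]
```

Request:
jog_arm --rows '[{"travel": [-0.7,0,0],"delta_rot": [0,0,0],"jaw": 0},{"travel": [-1.4,0,0],"delta_rot": [0,0,0],"jaw": 0}]'

```text
clock: 8.05
tcp_pos: [0.5483, 0.1434, 0.1369]
tool_rot: [[0.18, 0.984, 0.001], [0.984, -0.18, 0.002], [0.002, 0.0, -1.0]]
contact_force: [0.5, 8.8, 1.2]
opening: 0.0005
```

Request:
jog_arm --rows '[{"travel": [-0.7,0,0],"delta_rot": [0,0,0],"jaw": 0},{"travel": [-1.4,0,0],"delta_rot": [0,0,0],"jaw": 0}]'

```text
clock: 8.25
tcp_pos: [0.5483, 0.1432, 0.137]
tool_rot: [[0.181, 0.983, 0.001], [0.983, -0.181, 0.004], [0.004, 0.001, -1.0]]
contact_force: [0.4, 14.6, 1.2]
opening: 0.0003
```

Request:
jog_arm --rows '[{"travel": [-0.7,0,0],"delta_rot": [0,0,0],"jaw": 0},{"travel": [-1.2,0,0],"delta_rot": [0,0,0],"jaw": 0}]'

```text
clock: 8.45
tcp_pos: [0.5483, 0.1431, 0.1372]
tool_rot: [[0.181, 0.983, 0.002], [0.983, -0.181, 0.005], [0.006, 0.001, -1.0]]
contact_force: [0.5, 19.2, 0.7]
opening: 0.0009
```

The force rises to 19 N with no further travel, so the lock is at its stop. I'll back off, lift and check.

Request:
jog_arm --rows '[{"travel": [12,0,0],"delta_rot": [0,0,0],"jaw": 0},{"travel": [14,0,-40],"delta_rot": [0,0,0],"jaw": 0},{"travel": [14,0,-85],"delta_rot": [0,0,0],"jaw": 0},{"travel": [0,0,-120],"delta_rot": [0,0,0],"jaw": 0},{"travel": [-20,0,-120],"delta_rot": [0,0,0],"jaw": 0}]'

```text
clock: 8.95
tcp_pos: [0.5464, 0.1209, 0.2616]
tool_rot: [[0.179, 0.984, 0.007], [0.984, -0.179, 0.001], [0.002, 0.007, -1.0]]
contact_force: [0.4, 0.9, 0.1]
opening: 0.0004
```

Request:
jog_arm --rows '[{"travel": [-30,0,0],"delta_rot": [0,0,0],"jaw": 0},{"travel": [-30,0,0],"delta_rot": [0,0,0],"jaw": 0}]'

```text
clock: 9.15
tcp_pos: [0.5376, 0.0882, 0.2567]
tool_rot: [[0.181, 0.983, -0.001], [0.983, -0.181, -0.002], [-0.002, -0.0, -1.0]]
contact_force: [-0.1, -0.7, -1.2]
opening: 0.0003
```

```bash
python3 - <<'E'
from h import *
np.set_printoptions(precision=4,suppress=True)
st(); im=snap('wrist','w8')
cv2.imwrite('pics/w8c.png',cv2.resize(im['pixels'][60:300,150:420],None,fx=2.4,fy=2.4,interpolation=cv2.INTER_CUBIC))
P=cloud(im);Z=P[...,2];H=cv2.cvtColor(im['pixels'],cv2.COLOR_BGR2HSV)
m=(Z>.148)&(Z<.158)&(np.hypot(P[...,0]-.546,P[...,1]-.13)<.04)&(H[...,0]>5)&(H[...,0]<20)&(H[...,1]>150)
q=P[m];print('tab',len(q),cv2.minAreaRect(q[:,:2].astype(np.float32)),q.mean(0))
E
```

```text
t 9.15 tcp [537.62  88.16 256.67] xang 79.54 z [-0.0008 -0.002  -1.    ] F [-0.11 -0.69 -1.18] op 0.32 q [ 0.161  0.189  1.757 -0.002  1.196  0.344]
tab 29 ((0.5453709363937378, 0.13371707499027252), (0.000332408380927518, 0.026374591514468193), 79.79407501220703) [0.5451 0.1337 0.1514]
```

View pics/w8c.png

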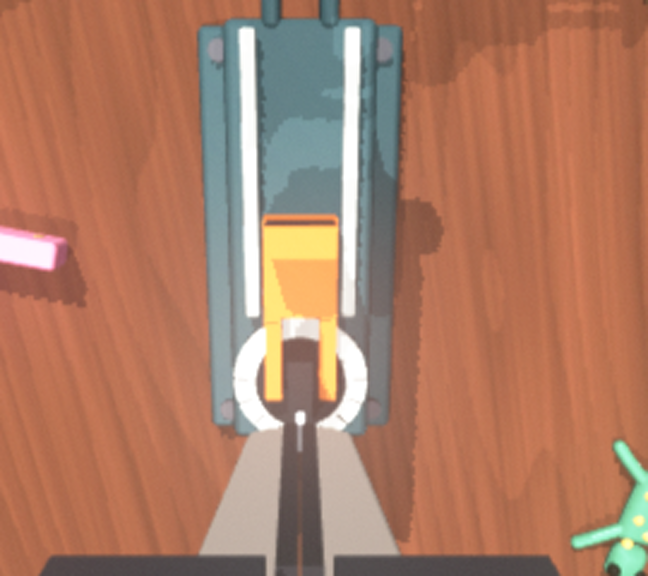

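The lock's prongs now straddle the bar around (300,370) in the crop, and the tab is at the home position. On to the gauge.

```bash
python3 - <<'E'
from h import *
goto([.4984,-.300,.22],107.3)
E
```

```text
travel [-390.2   31.9   37. ] rot [-0.0007  0.0009 -0.4848]
```

Request:
jog_arm --rows '[{"travel": [-390,32,0],"delta_rot": [0,0,-0.485],"jaw": 40},{"travel": [-390,32,0],"delta_rot": [0,0,-0.485],"jaw": 40},{"travel": [-390,32,0],"delta_rot": [0,0,-0.485],"jaw": 40},{"travel": [-390,32,0],"delta_rot": [0,0,-0.485],"jaw": 40},{"travel": [-390,32,0],"delta_rot": [0,0,-0.485],"jaw": 40}]'

```text
clock: 9.7
tcp_pos: [0.5153, -0.1452, 0.2564]
tool_rot: [[-0.303, 0.953, -0.0], [0.953, 0.303, -0.0], [0.0, -0.0, -1.0]]
contact_force: [1.1, 0.2, 0.6]
opening: 0.0382
```

```bash
python3 - <<'E'
from h import *
st();goto([.4984,-.300,.18],107.3)
E
```

```text
t 9.7 tcp [ 515.3  -145.23  256.42] xang 107.63 z [-5.e-04 -1.e-04 -1.e+00] F [1.1  0.22 0.61] op 38.17 q [-0.277  0.174  1.777 -0.     1.191 -0.585]
travel [-142.4  -62.9   76.4] rot [-0.0005 -0.0001  0.0058]
```

Request:
jog_arm --rows '[{"travel": [-135,-62,40],"delta_rot": [0,0,0.005],"jaw": 40},{"travel": [-135,-62,76],"delta_rot": [0,0,0.005],"jaw": 40},{"travel": [-135,-62,76],"delta_rot": [0,0,0.005],"jaw": 40},{"travel": [-135,-62,76],"delta_rot": [0,0,0.005],"jaw": 40},{"travel": [-135,-62,76],"delta_rot": [0,0,0.005],"jaw": 40}]'

```text
clock: 10.2
tcp_pos: [0.4957, -0.2922, 0.1786]
tool_rot: [[-0.292, 0.956, -0.003], [0.956, 0.292, 0.002], [0.003, -0.003, -1.0]]
contact_force: [-0.8, 0.2, -0.6]
opening: 0.0403
```

```bash
python3 - <<'E'
from h import *
np.set_printoptions(precision=4,suppress=True)
st()
im=snap('wrist','w9')
P=cloud(im);Z=P[...,2];H=cv2.cvtColor(im['pixels'],cv2.COLOR_BGR2HSV)
g=(P[...,0]<.56)&(P[...,0]>.42)&(P[...,1]>-.36)&(P[...,1]<-.13)
m=g&(Z>.019)&(Z<.029);q=P[m];r=cv2.minAreaRect(q[:,:2].astype(np.float32));print('handle',r,np.median(q[:,2]))
m=g&(H[...,1]<70)&(H[...,2]>110)&(Z<.016);q=P[m];print('blade',cv2.minAreaRect(q[:,:2].astype(np.float32)))
goto([.4984,-.300,.004],107.3)
E
```

```text
t 10.2 tcp [ 495.75 -292.16  178.65] xang 107.0 z [-0.0032  0.0017 -1.    ] F [-0.76  0.17 -0.63] op 40.3 q [-0.535  0.316  1.774 -0.     1.056 -0.832]
handle ((0.49873194098472595, -0.3003655672073364), (0.015999572351574898, 0.07052144408226013), 17.43956184387207) 0.023615790039233513
blade ((0.47143667936325073, -0.21464499831199646), (0.015390908345580101, 0.11157449334859848), 17.397071838378906)
travel [ -9.4  -0.6 175.9] rot [-0.0012 -0.0018 -0.0044]
```

View pics/w9.png

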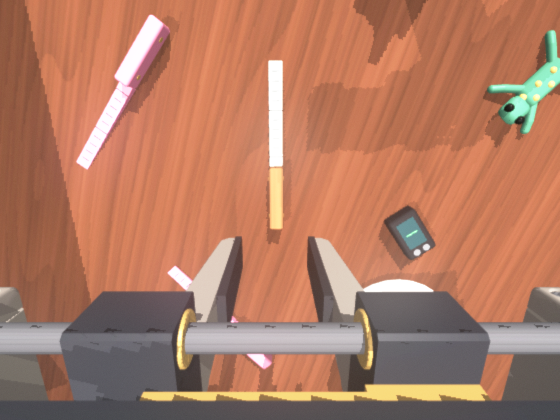

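```bash
python3 - <<'E'
from h import *
for n in('scene0','side0'):
    P=cloud(load(n)).reshape(-1,3)
    s=P[(np.hypot(P[:,0]-.4987,P[:,1]+.3)<.3)&(P[:,2]>.03)&(P[:,2]<.3)]
    d=s[:,:2]-[.4987,-.3004];a=np.radians(107.4)
    lx=d@[np.cos(a),np.sin(a)];ly=d@[np.sin(a),-np.cos(a)]
    m=(abs(lx)<.06)&(abs(ly)<.22)
    print(n,m.sum(), (lx[m].min(),ly[m].min(),ly[m].max(),s[m,2].max()) if m.any() else '')
st();goto([.4987,-.3004,.05],107.4);goto([.4987,-.3004,.004],107.4)
E
```

```text
scene0 0 
side0 0 
t 10.25 tcp [ 496.55 -291.1   179.93] xang 107.05 z [-0.0017  0.0014 -1.    ] F [ 0.11  0.45 -0.14] op 39.78 q [-0.533  0.314  1.773  0.     1.056 -0.831]
travel [ -9.8  -0.5 129.9] rot [-0.0012 -0.0018 -0.0062]
travel [ -9.8  -0.5 175.9] rot [-0.0012 -0.0018 -0.0062]
```

Request:
jog_arm --rows '[{"travel": [-10,-0.5,45],"delta_rot": [0,0,-0.006],"jaw": 40},{"travel": [-10,-0.5,90],"delta_rot": [0,0,-0.006],"jaw": 40},{"travel": [-10,-0.5,125],"delta_rot": [0,0,-0.006],"jaw": 40},{"travel": [-10,-0.5,135],"delta_rot": [0,0,-0.006],"jaw": 40},{"travel": [-10,-0.5,135],"delta_rot": [0,0,-0.006],"jaw": 40}]'

```text
clock: 10.75
tcp_pos: [0.4995, -0.2997, 0.0456]
tool_rot: [[-0.302, 0.953, -0.001], [0.953, 0.302, 0.001], [0.001, -0.001, -1.0]]
contact_force: [0.3, 0.5, 0.3]
opening: 0.0399
```

Request:
jog_arm --rows '[{"travel": [0,0,0],"delta_rot": [0,0,0],"jaw": 40}]'

```text
clock: 10.85
tcp_pos: [0.5008, -0.3011, 0.0477]
tool_rot: [[-0.301, 0.954, 0.002], [0.954, 0.301, -0.001], [-0.002, 0.002, -1.0]]
contact_force: [0.1, 0.1, 0.6]
opening: 0.0403
```

```bash
python3 - <<'E'
from h import *
st();goto([.4987,-.3004,.004],107.4)
E
```

```text
t 10.85 tcp [ 500.83 -301.08   47.68] xang 107.53 z [ 0.0022 -0.0012 -1.    ] F [0.08 0.12 0.57] op 40.33 q [-0.544  0.495  1.847  0.     0.796 -0.85 ]
travel [ 1.4 -1.9 43.7] rot [0.0017 0.0018 0.0023]
```

Request:
jog_arm --rows '[{"travel": [1,-1.5,20],"delta_rot": [0,0,0],"jaw": 40},{"travel": [1,-1.5,35],"delta_rot": [0,0,0],"jaw": 40},{"travel": [1,-1.5,41],"delta_rot": [0,0,0],"jaw": 40},{"travel": [1,-1.5,41],"delta_rot": [0,0,0],"jaw": 40}]'

```text
clock: 11.25
tcp_pos: [0.4974, -0.3005, 0.0046]
tool_rot: [[-0.3, 0.954, -0.0], [0.954, 0.3, 0.0], [0.0, -0.0, -1.0]]
contact_force: [-0.4, 0.0, -0.8]
opening: 0.0402
```

Request:
jog_arm --rows '[{"travel": [0,0,0],"delta_rot": [0,0,0],"jaw": 40}]'

```text
clock: 11.35
tcp_pos: [0.4979, -0.3009, 0.0053]
tool_rot: [[-0.3, 0.954, 0.001], [0.954, 0.3, -0.0], [-0.0, 0.0, -1.0]]
contact_force: [-0.0, 0.1, 0.6]
opening: 0.0397
```

```bash
python3 - <<'E'
from h import *
st();goto([.4987,-.3004,.004],107.4)
E
```

```text
t 11.35 tcp [ 497.86 -300.94    5.27] xang 107.47 z [ 5.e-04 -4.e-04 -1.e+00] F [-0.    0.13  0.59] op 39.73 q [-0.546  0.558  1.867 -0.     0.716 -0.851]
travel [0.3 1.  1.3] rot [0.0004 0.0005 0.0013]
```

Request:
jog_arm --rows '[{"travel": [0,1,1],"delta_rot": [0,0,0],"jaw": 20},{"travel": [0,1,1],"delta_rot": [0,0,0],"jaw": 10},{"travel": [0,1,1],"delta_rot": [0,0,0],"jaw": 10},{"travel": [0,1,1],"delta_rot": [0,0,0],"jaw": 10}]'

```text
clock: 11.75
tcp_pos: [0.4986, -0.3005, 0.004]
tool_rot: [[-0.3, 0.954, 0.0], [0.954, 0.3, -0.0], [-0.0, 0.0, -1.0]]
contact_force: [0.2, 0.9, 1.1]
opening: 0.0158
```

```bash
python3 - <<'E'
from h import *
st()
E
```

```text
t 11.75 tcp [ 498.61 -300.49    3.97] xang 107.47 z [ 4.e-04 -2.e-04 -1.e+00] F [0.18 0.91 1.12] op 15.84 q [-0.545  0.561  1.866  0.     0.714 -0.85 ]
```

Gripped at 15.8 mm. Now lift and turn to the press's axis.

Request:
jog_arm --rows '[{"travel": [0,0,-15],"delta_rot": [0,0,0],"jaw": 10},{"travel": [0,0,-40],"delta_rot": [0,0,0],"jaw": 10},{"travel": [0,0,-75],"delta_rot": [0,0,0.1],"jaw": 10},{"travel": [0,0,-76],"delta_rot": [0,0,0.22],"jaw": 10},{"travel": [0,0,-76],"delta_rot": [0,0,0.34],"jaw": 10}]'

```text
clock: 12.25
tcp_pos: [0.4993, -0.3009, 0.0822]
tool_rot: [[0.04, 0.999, 0.003], [0.999, -0.04, -0.002], [-0.002, 0.003, -1.0]]
contact_force: [-0.2, 0.9, -1.2]
opening: 0.016
```

Request:
jog_arm --rows '[{"travel": [0,0,0],"delta_rot": [0,0,0.1],"jaw": 10},{"travel": [0,0,0],"delta_rot": [0,0,0.145],"jaw": 10},{"travel": [0,0,0],"delta_rot": [0,0,0.145],"jaw": 10},{"travel": [0,0,0],"delta_rot": [0,0,0.145],"jaw": 10}]'

```text
clock: 12.65
tcp_pos: [0.4984, -0.3004, 0.0803]
tool_rot: [[0.177, 0.984, 0.0], [0.984, -0.177, -0.0], [-0.0, 0.0, -1.0]]
contact_force: [-0.0, -0.1, -0.3]
opening: 0.0156
```

```bash
python3 - <<'E'
from h import *
st();goto([.4952,-.1456,.080],79.65);goto([.5006,-.1161,.062],79.65)
E
```

```text
t 12.65 tcp [ 498.44 -300.42   80.33] xang 79.78 z [ 3.e-04 -2.e-04 -1.e+00] F [-0.05 -0.11 -0.29] op 15.61 q [-0.545  0.446  1.835 -0.     0.86  -0.367]
travel [151.8 -30.7   0.3] rot [0.0004 0.0002 0.0022]
travel [181.8 -30.6  18.3] rot [0.0004 0.0002 0.0022]
```

Request:
jog_arm --rows '[{"travel": [40,-15,0],"delta_rot": [0,0,0.002],"jaw": 10},{"travel": [80,-30,0],"delta_rot": [0,0,0.002],"jaw": 10},{"travel": [120,-30.5,0],"delta_rot": [0,0,0.002],"jaw": 10},{"travel": [150,-30.5,0],"delta_rot": [0,0,0.002],"jaw": 10},{"travel": [152,-30.5,0],"delta_rot": [0,0,0.002],"jaw": 10}]'

```text
clock: 13.15
tcp_pos: [0.4958, -0.1426, 0.08]
tool_rot: [[0.177, 0.984, -0.0], [0.984, -0.177, 0.001], [0.001, -0.0, -1.0]]
contact_force: [0.4, -0.2, -0.5]
opening: 0.016
```

Request:
jog_arm --rows '[{"travel": [0,0,0],"delta_rot": [0,0,0],"jaw": 10},{"travel": [0,0,0],"delta_rot": [0,0,0],"jaw": 10},{"travel": [0,0,0],"delta_rot": [0,0,0],"jaw": 10}]'

```text
clock: 13.45
tcp_pos: [0.4955, -0.1464, 0.0797]
tool_rot: [[0.182, 0.983, 0.0], [0.983, -0.182, -0.0], [-0.0, 0.0, -1.0]]
contact_force: [-0.7, 0.4, -1.3]
opening: 0.0157
```

```bash
python3 - <<'E'
from h import *
np.set_printoptions(precision=4,suppress=True)
st()
im=snap('wrist','w10');snap('side','s10');snap('scene','c10')
P=cloud(im);Z=P[...,2];H=cv2.cvtColor(im['pixels'],cv2.COLOR_BGR2HSV)
m=(Z>.042)&(Z<.049)&(P[...,1]>-.02)&(P[...,1]<.06)&(abs(P[...,0]-.53)<.06)
q=P[m];print('bed',len(q),cv2.minAreaRect(q[:,:2].astype(np.float32)),np.median(q[:,2]))
m=(Z>.07)&(Z<.088)&(P[...,1]>-.11)&(P[...,1]<.03)&(abs(P[...,0]-.52)<.05)&(H[...,1]<90)
q=P[m];print('blade',len(q),cv2.minAreaRect(q[:,:2].astype(np.float32)))
E
```

```text
t 13.45 tcp [ 495.54 -146.35   79.72] xang 79.52 z [ 0.0001 -0.0002 -1.    ] F [-0.72  0.4  -1.32] op 15.66 q [-0.29   0.364  1.976 -0.     0.802 -0.107]
bed 0 ((0.0, 0.0), (0.0, 0.0), 0.0) nan
blade 5142 ((0.5108060240745544, -0.0621124804019928), (0.09915841370820999, 0.014059338718652725), 79.45099639892578)
  return _methods._mean(a, axis=axis, dtype=dtype,
  ret = ret.dtype.type(ret / rcount)
```

View pics/w10.png

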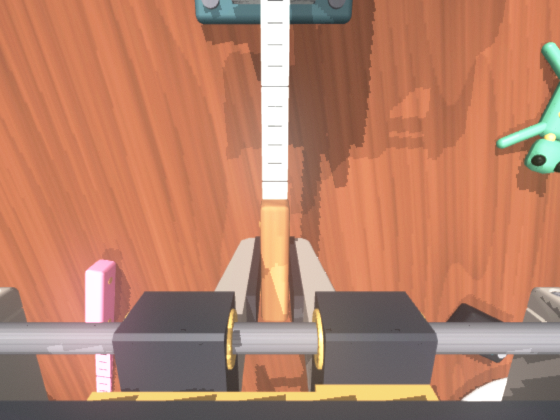

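View pics/s10.png

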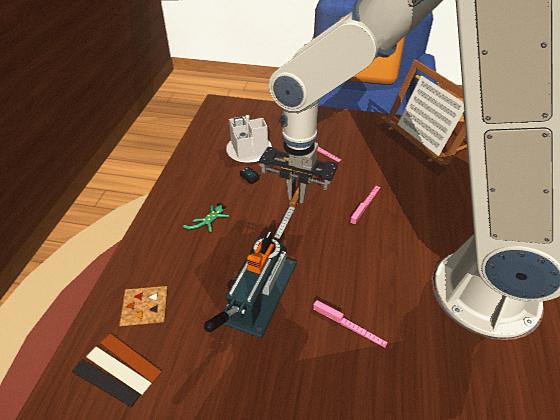

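Request:
jog_arm --rows '[{"travel": [10,0,5],"delta_rot": [0,0,-0.002],"jaw": 10},{"travel": [22,0,12],"delta_rot": [0,0,-0.002],"jaw": 10},{"travel": [25,0,20],"delta_rot": [0,0,-0.002],"jaw": 10},{"travel": [25,0,22],"delta_rot": [0,0,-0.002],"jaw": 10},{"travel": [25,0,22],"delta_rot": [0,0,-0.002],"jaw": 10}]'

```text
clock: 14.1
tcp_pos: [0.4997, -0.1204, 0.057]
tool_rot: [[0.178, 0.984, -0.001], [0.984, -0.178, 0.0], [0.0, -0.001, -1.0]]
contact_force: [0.3, -0.0, -0.6]
opening: 0.0158
```

Request:
jog_arm --rows '[{"travel": [0,0,0],"delta_rot": [0,0,0],"jaw": 10},{"travel": [0,0,0],"delta_rot": [0,0,0],"jaw": 10},{"travel": [0,0,0],"delta_rot": [0,0,0],"jaw": 10}]'

```text
clock: 14.4
tcp_pos: [0.5003, -0.121, 0.0579]
tool_rot: [[0.179, 0.984, 0.0], [0.984, -0.179, -0.0], [-0.0, 0.0, -1.0]]
contact_force: [-1.1, -0.2, -1.3]
opening: 0.0157
```

```bash
python3 - <<'E'
from h import *
st(); s=sense();print(s['torque'])
im=snap('side','s11');cv2.imwrite('pics/s11c.png',cv2.resize(im['pixels'][160:300,190:350],None,fx=4.2,fy=4.2,interpolation=cv2.INTER_CUBIC))
im=snap('scene','c11');cv2.imwrite('pics/c11c.png',cv2.resize(im['pixels'][170:310,210:390],None,fx=4.2,fy=4.2,interpolation=cv2.INTER_CUBIC))
E
```

```text
t 14.4 tcp [ 500.27 -121.     57.91] xang 79.67 z [ 4.e-04 -1.e-04 -1.e+00] F [-1.11 -0.17 -1.33] op 15.7 q [-0.24   0.396  1.993 -0.     0.752 -0.06 ]
[-0.08279146 -0.08495433  0.05476613]
```

View pics/c11c.png

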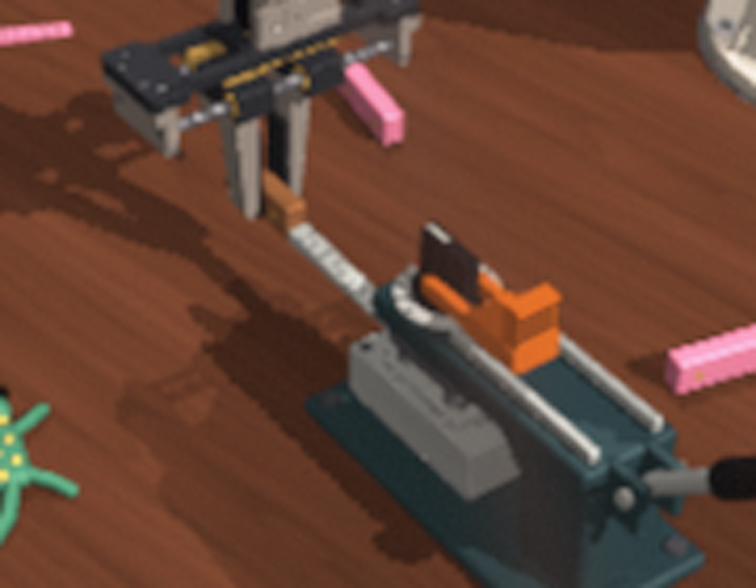

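Request:
jog_arm --rows '[{"travel": [0,0,3],"delta_rot": [0,0,0],"jaw": 10},{"travel": [0,0,5.5],"delta_rot": [0,0,0],"jaw": 10},{"travel": [0,0,5.5],"delta_rot": [0,0,0],"jaw": 10},{"travel": [0,0,5.5],"delta_rot": [0,0,0],"jaw": 10}]'

```text
clock: 14.9
tcp_pos: [0.5, -0.1208, 0.052]
tool_rot: [[0.179, 0.984, -0.0], [0.984, -0.179, 0.0], [0.0, -0.0, -1.0]]
contact_force: [0.5, 0.8, -0.4]
opening: 0.0155
```

Request:
jog_arm --rows '[{"travel": [0,0,0.5],"delta_rot": [0,0,0],"jaw": 10},{"travel": [0,0,0.5],"delta_rot": [0,0,0],"jaw": 10}]'

```text
clock: 15.1
tcp_pos: [0.5001, -0.1208, 0.0517]
tool_rot: [[0.179, 0.984, -0.0], [0.984, -0.179, 0.0], [0.0, -0.0, -1.0]]
contact_force: [-0.2, -0.5, -0.8]
opening: 0.0157
```

Request:
jog_arm --rows '[{"travel": [0,0,0.5],"delta_rot": [0,0,0],"jaw": 10},{"travel": [0,0,0.5],"delta_rot": [0,0,0],"jaw": 10}]'

```text
clock: 15.3
tcp_pos: [0.5001, -0.1208, 0.0512]
tool_rot: [[0.179, 0.984, -0.0], [0.984, -0.179, 0.0], [0.0, -0.0, -1.0]]
contact_force: [0.8, -0.6, -0.1]
opening: 0.0156
```

Request:
jog_arm --rows '[{"travel": [0,0,0.4],"delta_rot": [0,0,0],"jaw": 10},{"travel": [0,0,0.4],"delta_rot": [0,0,0],"jaw": 10}]'

```text
clock: 15.5
tcp_pos: [0.5001, -0.1208, 0.0508]
tool_rot: [[0.179, 0.984, 0.0], [0.984, -0.179, 0.0], [0.0, -0.0, -1.0]]
contact_force: [-0.0, -0.2, -0.0]
opening: 0.0155
```

Request:
jog_arm --rows '[{"travel": [0,0,0.4],"delta_rot": [0,0,0],"jaw": 10},{"travel": [0,0,0.4],"delta_rot": [0,0,0],"jaw": 10}]'

```text
clock: 15.7
tcp_pos: [0.5001, -0.1208, 0.0504]
tool_rot: [[0.179, 0.984, -0.0], [0.984, -0.179, 0.0], [0.0, -0.0, -1.0]]
contact_force: [-0.1, 0.2, -1.5]
opening: 0.0161
```

Request:
jog_arm --rows '[{"travel": [0,0,0.4],"delta_rot": [0,0,0],"jaw": 10},{"travel": [0,0,0.4],"delta_rot": [0,0,0],"jaw": 10}]'

```text
clock: 15.9
tcp_pos: [0.5001, -0.1208, 0.05]
tool_rot: [[0.179, 0.984, -0.0], [0.984, -0.179, 0.0], [0.0, -0.0, -1.0]]
contact_force: [0.2, -0.3, -0.6]
opening: 0.0162
```

```bash
python3 - <<'E'
from h import *
st(); print(sense()['torque'])
E
```

```text
t 15.9 tcp [ 500.11 -120.8    49.96] xang 79.68 z [-0.  0. -1.] F [ 0.21 -0.31 -0.61] op 16.17 q [-0.24   0.41   1.997  0.     0.736 -0.06 ]
[-0.03321503 -0.04780192  0.01814361]
```

Request:
jog_arm --rows '[{"travel": [0,0,0.3],"delta_rot": [0,0,0],"jaw": 10},{"travel": [0,0,0.3],"delta_rot": [0,0,0],"jaw": 10}]'

```text
clock: 16.1
tcp_pos: [0.5002, -0.1208, 0.0497]
tool_rot: [[0.179, 0.984, 0.0], [0.984, -0.179, -0.0], [-0.0, 0.0, -1.0]]
contact_force: [-0.7, -0.3, 0.4]
opening: 0.0156
```

Request:
jog_arm --rows '[{"travel": [0,0,0.3],"delta_rot": [0,0,0],"jaw": 10},{"travel": [0,0,0.3],"delta_rot": [0,0,0],"jaw": 10}]'

```text
clock: 16.3
tcp_pos: [0.5002, -0.1208, 0.0494]
tool_rot: [[0.179, 0.984, 0.0], [0.984, -0.179, -0.0], [-0.0, 0.0, -1.0]]
contact_force: [-1.6, -1.3, 0.4]
opening: 0.0157
```

Request:
jog_arm --rows '[{"travel": [0,0,0.3],"delta_rot": [0,0,0],"jaw": 10},{"travel": [0,0,0.3],"delta_rot": [0,0,0],"jaw": 10}]'

```text
clock: 16.5
tcp_pos: [0.5002, -0.1209, 0.0492]
tool_rot: [[0.179, 0.984, 0.0], [0.984, -0.179, -0.0], [-0.0, 0.0, -1.0]]
contact_force: [0.4, -1.1, 1.2]
opening: 0.0155
```

```bash
python3 - <<'E'
from h import *
st(); print(sense()['torque'])
im=snap('side','s12');cv2.imwrite('pics/s12c.png',cv2.resize(im['pixels'][170:290,230:330],None,fx=5,fy=5,interpolation=cv2.INTER_CUBIC))
E
```

```text
t 16.5 tcp [ 500.22 -120.88   49.18] xang 79.68 z [ 2.e-04 -1.e-04 -1.e+00] F [ 0.37 -1.09  1.15] op 15.5 q [-0.24   0.411  1.997 -0.     0.734 -0.06 ]
[-0.01820292 -0.06288423  0.0219153 ]
```

View pics/s12c.png

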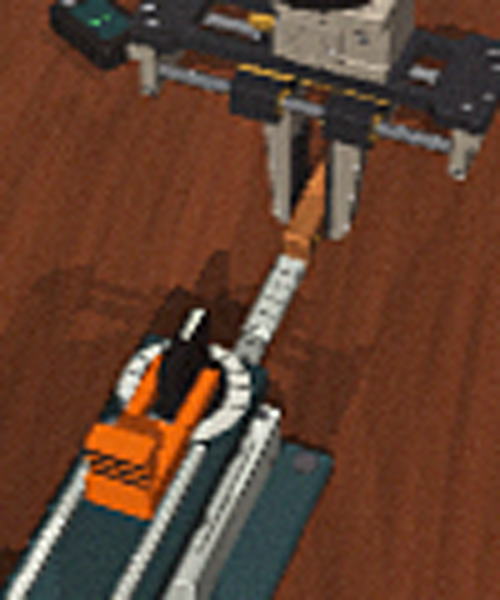

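Light contact with the bed at TCP z ≈ 49.5. I'll ease up 0.4 mm and start sliding.

Request:
jog_arm --rows '[{"travel": [0,0,-0.4],"delta_rot": [0,0,0],"jaw": 10},{"travel": [0,0,-0.4],"delta_rot": [0,0,0],"jaw": 10}]'

```text
clock: 16.75
tcp_pos: [0.5002, -0.1208, 0.0495]
tool_rot: [[0.179, 0.984, 0.0], [0.984, -0.179, 0.0], [0.0, 0.0, -1.0]]
contact_force: [-0.6, -0.9, 1.3]
opening: 0.0158
```

Request:
jog_arm --rows '[{"travel": [3,0,0],"delta_rot": [0,0,0],"jaw": 10},{"travel": [6,0,0],"delta_rot": [0,0,0],"jaw": 10},{"travel": [9,0,0],"delta_rot": [0,0,0],"jaw": 10}]'

```text
clock: 17.05
tcp_pos: [0.5018, -0.1116, 0.0495]
tool_rot: [[0.179, 0.984, -0.0], [0.984, -0.179, 0.0], [0.0, -0.0, -1.0]]
contact_force: [-0.1, -0.3, 0.8]
opening: 0.0155
```

Request:
jog_arm --rows '[{"travel": [3,0,0],"delta_rot": [0,0,0],"jaw": 10},{"travel": [6,0,0],"delta_rot": [0,0,0],"jaw": 10},{"travel": [9,0,0],"delta_rot": [0,0,0],"jaw": 10}]'

```text
clock: 17.35
tcp_pos: [0.5034, -0.1028, 0.0495]
tool_rot: [[0.179, 0.984, 0.0], [0.984, -0.179, -0.0], [0.0, 0.0, -1.0]]
contact_force: [-0.5, -1.3, 0.7]
opening: 0.0158
```

```bash
python3 - <<'E'
from h import *
st(); print(sense()['torque'])
E
```

```text
t 17.35 tcp [ 503.42 -102.79   49.51] xang 79.69 z [ 0. -0. -1.] F [-0.54 -1.29  0.67] op 15.78 q [-0.204  0.409  1.998  0.     0.734 -0.024]
[-0.11721219 -0.01703645  0.00690383]
```

Request:
jog_arm --rows '[{"travel": [3,0,0],"delta_rot": [0,0,0],"jaw": 10},{"travel": [6,0,0],"delta_rot": [0,0,0],"jaw": 10},{"travel": [9,0,0],"delta_rot": [0,0,0],"jaw": 10}]'

```text
clock: 17.65
tcp_pos: [0.5051, -0.094, 0.0495]
tool_rot: [[0.179, 0.984, 0.0], [0.984, -0.179, -0.0], [-0.0, 0.0, -1.0]]
contact_force: [-1.0, -2.2, 0.8]
opening: 0.0156
```

Request:
jog_arm --rows '[{"travel": [3,0,0],"delta_rot": [0,0,0],"jaw": 10},{"travel": [6,0,0],"delta_rot": [0,0,0],"jaw": 10},{"travel": [9,0,0],"delta_rot": [0,0,0],"jaw": 10}]'

```text
clock: 17.95
tcp_pos: [0.5066, -0.0852, 0.0495]
tool_rot: [[0.179, 0.984, 0.0], [0.984, -0.179, -0.0], [-0.0, 0.0, -1.0]]
contact_force: [-0.1, -1.9, 1.8]
opening: 0.0157
```

Request:
jog_arm --rows '[{"travel": [2,0,0],"delta_rot": [0,0,0],"jaw": 10},{"travel": [4,0,0],"delta_rot": [0,0,0],"jaw": 10}]'

```text
clock: 18.15
tcp_pos: [0.5074, -0.0813, 0.0495]
tool_rot: [[0.179, 0.984, 0.0], [0.984, -0.179, -0.0], [-0.0, 0.0, -1.0]]
contact_force: [-0.1, -1.9, 1.9]
opening: 0.0157
```

Request:
jog_arm --rows '[{"travel": [2,0,0],"delta_rot": [0,0,0],"jaw": 10},{"travel": [4,0,0],"delta_rot": [0,0,0],"jaw": 10}]'

```text
clock: 18.35
tcp_pos: [0.508, -0.0774, 0.0495]
tool_rot: [[0.179, 0.984, 0.0], [0.984, -0.179, -0.0], [-0.0, 0.0, -1.0]]
contact_force: [-0.5, -2.3, 2.1]
opening: 0.0155
```

Request:
jog_arm --rows '[{"travel": [1.5,0,0],"delta_rot": [0,0,0],"jaw": 10},{"travel": [3,0,0],"delta_rot": [0,0,0],"jaw": 10}]'

```text
clock: 18.55
tcp_pos: [0.5086, -0.0745, 0.0495]
tool_rot: [[0.179, 0.984, 0.0], [0.984, -0.179, -0.0], [-0.0, 0.0, -1.0]]
contact_force: [0.5, -2.7, 3.1]
opening: 0.016
```

```bash
python3 - <<'E'
from h import *
st(); print(sense()['torque'])
E
```

```text
t 18.55 tcp [508.58 -74.48  49.52] xang 79.69 z [ 0.e+00 -1.e-04 -1.e+00] F [ 0.48 -2.68  3.1 ] op 16.05 q [-0.148  0.41   1.998 -0.     0.734  0.032]
[-0.26383449 -0.01352792 -0.02717215]
```

Request:
jog_arm --rows '[{"travel": [0,0,-0.3],"delta_rot": [0,0,0],"jaw": 10},{"travel": [0,0,-0.3],"delta_rot": [0,0,0],"jaw": 10}]'

```text
clock: 18.75
tcp_pos: [0.5086, -0.0743, 0.0497]
tool_rot: [[0.179, 0.984, 0.0], [0.984, -0.179, 0.0], [0.0, -0.0, -1.0]]
contact_force: [0.3, 1.1, 0.7]
opening: 0.0159
```

Request:
jog_arm --rows '[{"travel": [1,0,0],"delta_rot": [0,0,0],"jaw": 10},{"travel": [2,0,0],"delta_rot": [0,0,0],"jaw": 10}]'

```text
clock: 18.95
tcp_pos: [0.5088, -0.0726, 0.0497]
tool_rot: [[0.179, 0.984, -0.0], [0.984, -0.179, -0.0], [-0.0, -0.0, -1.0]]
contact_force: [0.1, -1.6, 0.2]
opening: 0.0156
```

Request:
jog_arm --rows '[{"travel": [1,0,0],"delta_rot": [0,0,0],"jaw": 10},{"travel": [2,0,0],"delta_rot": [0,0,0],"jaw": 10}]'

```text
clock: 19.15
tcp_pos: [0.5092, -0.0706, 0.0498]
tool_rot: [[0.179, 0.984, -0.0], [0.984, -0.179, -0.0], [-0.0, -0.0, -1.0]]
contact_force: [-0.4, -1.1, 1.2]
opening: 0.0158
```

```bash
python3 - <<'E'
from h import *
st(); print(sense()['torque'])
E
```

```text
t 19.15 tcp [509.2  -70.56  49.76] xang 79.69 z [-2.e-04 -0.e+00 -1.e+00] F [-0.36 -1.06  1.22] op 15.8 q [-0.141  0.409  1.997 -0.     0.735  0.039]
[-0.20595442 -0.0599616  -0.03363012]
```

Request:
jog_arm --rows '[{"travel": [1,0,0],"delta_rot": [0,0,0],"jaw": 10},{"travel": [2,0,0],"delta_rot": [0,0,0],"jaw": 10}]'

```text
clock: 19.35
tcp_pos: [0.5096, -0.0686, 0.0498]
tool_rot: [[0.179, 0.984, -0.0], [0.984, -0.179, -0.0], [-0.0, -0.0, -1.0]]
contact_force: [-0.6, -2.2, 0.6]
opening: 0.0161
```

Request:
jog_arm --rows '[{"travel": [1,0,0],"delta_rot": [0,0,0],"jaw": 10},{"travel": [2,0,0],"delta_rot": [0,0,0],"jaw": 10}]'

```text
clock: 19.55
tcp_pos: [0.51, -0.0666, 0.0498]
tool_rot: [[0.179, 0.984, -0.0], [0.984, -0.179, -0.0], [-0.0, -0.0, -1.0]]
contact_force: [0.1, -1.2, 1.1]
opening: 0.0158
```

Request:
jog_arm --rows '[{"travel": [1,0,0],"delta_rot": [0,0,0],"jaw": 10},{"travel": [2,0,0],"delta_rot": [0,0,0],"jaw": 10}]'

```text
clock: 19.75
tcp_pos: [0.5103, -0.0646, 0.0498]
tool_rot: [[0.179, 0.984, -0.0], [0.984, -0.179, -0.0], [-0.0, -0.0, -1.0]]
contact_force: [0.6, -2.2, 0.5]
opening: 0.0155
```

Request:
jog_arm --rows '[{"travel": [1,0,0],"delta_rot": [0,0,0],"jaw": 10},{"travel": [2,0,0],"delta_rot": [0,0,0],"jaw": 10}]'

```text
clock: 19.95
tcp_pos: [0.5107, -0.0627, 0.0498]
tool_rot: [[0.179, 0.984, -0.0], [0.984, -0.179, 0.0], [-0.0, -0.0, -1.0]]
contact_force: [0.1, -1.6, 0.5]
opening: 0.0153
```

Request:
jog_arm --rows '[{"travel": [1,0,0],"delta_rot": [0,0,0],"jaw": 10},{"travel": [2,0,0],"delta_rot": [0,0,0],"jaw": 10}]'

```text
clock: 20.15
tcp_pos: [0.5111, -0.0607, 0.0498]
tool_rot: [[0.179, 0.984, 0.0], [0.984, -0.179, 0.0], [0.0, 0.0, -1.0]]
contact_force: [-0.2, -1.0, 0.9]
opening: 0.0155
```

Request:
jog_arm --rows '[{"travel": [1,0,0],"delta_rot": [0,0,0],"jaw": 10},{"travel": [2,0,0],"delta_rot": [0,0,0],"jaw": 10}]'

```text
clock: 20.35
tcp_pos: [0.5114, -0.0587, 0.0498]
tool_rot: [[0.179, 0.984, -0.0], [0.984, -0.179, -0.0], [-0.0, -0.0, -1.0]]
contact_force: [-1.5, -1.1, 0.9]
opening: 0.0158
```

Request:
jog_arm --rows '[{"travel": [1,0,0],"delta_rot": [0,0,0],"jaw": 10},{"travel": [2,0,0],"delta_rot": [0,0,0],"jaw": 10}]'

```text
clock: 20.55
tcp_pos: [0.5118, -0.0568, 0.0498]
tool_rot: [[0.179, 0.984, 0.0], [0.984, -0.179, -0.0], [-0.0, 0.0, -1.0]]
contact_force: [-0.7, -2.1, 1.4]
opening: 0.0158
```

```bash
python3 - <<'E'
from h import *
st(); print(sense()['torque'])
E
```

```text
t 20.55 tcp [511.84 -56.77  49.82] xang 79.69 z [ 1.e-04 -0.e+00 -1.e+00] F [-0.7  -2.12  1.37] op 15.8 q [-0.113  0.41   1.996 -0.     0.736  0.067]
[-0.23313759 -0.02115887  0.02148111]
```

Request:
jog_arm --rows '[{"travel": [1,0,0],"delta_rot": [0,0,0],"jaw": 10},{"travel": [2,0,0],"delta_rot": [0,0,0],"jaw": 10}]'

```text
clock: 20.75
tcp_pos: [0.5122, -0.0549, 0.0498]
tool_rot: [[0.179, 0.984, 0.0], [0.984, -0.179, -0.0], [-0.0, 0.0, -1.0]]
contact_force: [0.1, -3.0, 1.4]
opening: 0.0158
```

Request:
jog_arm --rows '[{"travel": [1,0,0],"delta_rot": [0,0,0],"jaw": 10},{"travel": [2,0,0],"delta_rot": [0,0,0],"jaw": 10}]'

```text
clock: 20.95
tcp_pos: [0.5125, -0.053, 0.0498]
tool_rot: [[0.179, 0.984, -0.0], [0.984, -0.179, -0.0], [-0.0, 0.0, -1.0]]
contact_force: [-1.3, -4.3, 2.9]
opening: 0.0153
```

Request:
jog_arm --rows '[{"travel": [1,0,0],"delta_rot": [0,0,0],"jaw": 10},{"travel": [2,0,0],"delta_rot": [0,0,0],"jaw": 10}]'

```text
clock: 21.15
tcp_pos: [0.5129, -0.0511, 0.0499]
tool_rot: [[0.179, 0.984, 0.0], [0.984, -0.179, -0.0], [-0.0, 0.0, -1.0]]
contact_force: [-0.4, -5.5, 3.0]
opening: 0.0155
```

```bash
python3 - <<'E'
from h import *
st(); print(sense()['torque'])
im=snap('side','s13');cv2.imwrite('pics/s13c.png',cv2.resize(im['pixels'][170:290,230:330],None,fx=5,fy=5,interpolation=cv2.INTER_CUBIC))
im=snap('wrist','w13')
E
```

```text
t 21.15 tcp [512.87 -51.13  49.86] xang 79.7 z [ 0.e+00 -4.e-04 -1.e+00] F [-0.36 -5.51  2.98] op 15.52 q [-1.020e-01  4.110e-01  1.995e+00 -1.000e-03  7.360e-01  7.800e-02]
[-0.92055361  0.09434611 -0.0339559 ]
```

View pics/w13.png

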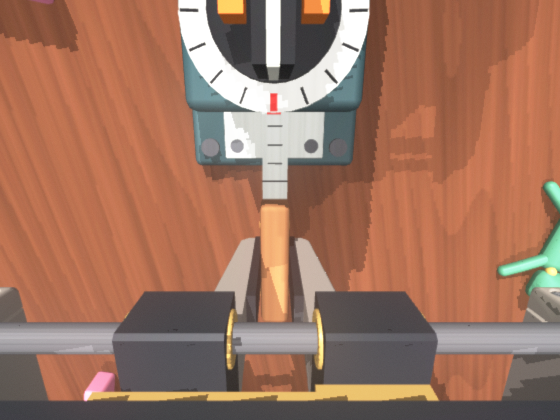

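View pics/s13c.png

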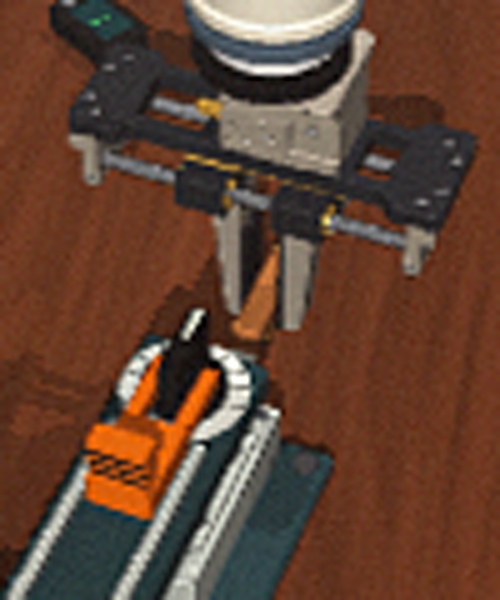

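The pointer stands on the red mark (273,102) and the blade runs straight in along the centreline. The push has gone from about 1.6 N free to about 5.5 N. One small step more, then hold.

Request:
jog_arm --rows '[{"travel": [0.8,0,0],"delta_rot": [0,0,0],"jaw": 10},{"travel": [1.5,0,0],"delta_rot": [0,0,0],"jaw": 10}]'

```text
clock: 21.45
tcp_pos: [0.5131, -0.0498, 0.0499]
tool_rot: [[0.179, 0.984, -0.0], [0.984, -0.179, -0.001], [-0.001, 0.0, -1.0]]
contact_force: [-1.4, -6.9, 3.9]
opening: 0.0156
```

Request:
jog_arm --rows '[{"travel": [0,0,0],"delta_rot": [0,0,0],"jaw": 10},{"travel": [0,0,0],"delta_rot": [0,0,0],"jaw": 10}]'

```text
clock: 21.65
tcp_pos: [0.5131, -0.0497, 0.0499]
tool_rot: [[0.179, 0.984, -0.0], [0.984, -0.179, -0.0], [-0.0, 0.0, -1.0]]
contact_force: [-1.1, -6.3, 3.4]
opening: 0.0157
```

Request:
jog_arm --rows '[{"travel": [0,0,0],"delta_rot": [0,0,0],"jaw": 10},{"travel": [0,0,0],"delta_rot": [0,0,0],"jaw": 10}]'

```text
clock: 21.85
tcp_pos: [0.5131, -0.0497, 0.0499]
tool_rot: [[0.179, 0.984, 0.0], [0.984, -0.179, -0.0], [-0.0, 0.0, -1.0]]
contact_force: [-0.5, -5.5, 3.8]
opening: 0.0156
```

The rise is about 4.5 N, near the lower end of the band. I'll take 2 mm more for margin.

Request:
jog_arm --rows '[{"travel": [0.7,0,0],"delta_rot": [0,0,0],"jaw": 10},{"travel": [1.4,0,0],"delta_rot": [0,0,0],"jaw": 10},{"travel": [2,0,0],"delta_rot": [0,0,0],"jaw": 10}]'

```text
clock: 22.15
tcp_pos: [0.5134, -0.048, 0.0499]
tool_rot: [[0.179, 0.984, -0.0], [0.984, -0.179, -0.001], [-0.001, 0.0, -1.0]]
contact_force: [-1.6, -6.9, 4.3]
opening: 0.0159
```

Request:
jog_arm --rows '[{"travel": [0,0,0],"delta_rot": [0,0,0],"jaw": 10},{"travel": [0,0,0],"delta_rot": [0,0,0],"jaw": 10},{"travel": [0,0,0],"delta_rot": [0,0,0],"jaw": 10}]'

```text
clock: 22.45
tcp_pos: [0.5134, -0.048, 0.0499]
tool_rot: [[0.179, 0.984, -0.0], [0.984, -0.179, -0.001], [-0.001, 0.0, -1.0]]
contact_force: [-1.9, -6.4, 3.7]
opening: 0.016
```

```bash
python3 - <<'E'
from h import *
st(); print(sense()['torque'])
im=snap('scene','c14');cv2.imwrite('pics/c14c.png',cv2.resize(im['pixels'][150:310,150:390],None,fx=3.3,fy=3.3,interpolation=cv2.INTER_CUBIC))
im=snap('wrist','w14')
E
```

```text
t 22.45 tcp [513.43 -47.95  49.88] xang 79.71 z [-1.e-04 -7.e-04 -1.e+00] F [-1.89 -6.41  3.67] op 15.96 q [-9.600e-02  4.110e-01  1.994e+00 -1.000e-03  7.360e-01  8.500e-02]
[-1.16946858  0.17556321 -0.0063685 ]
```

View pics/c14c.png

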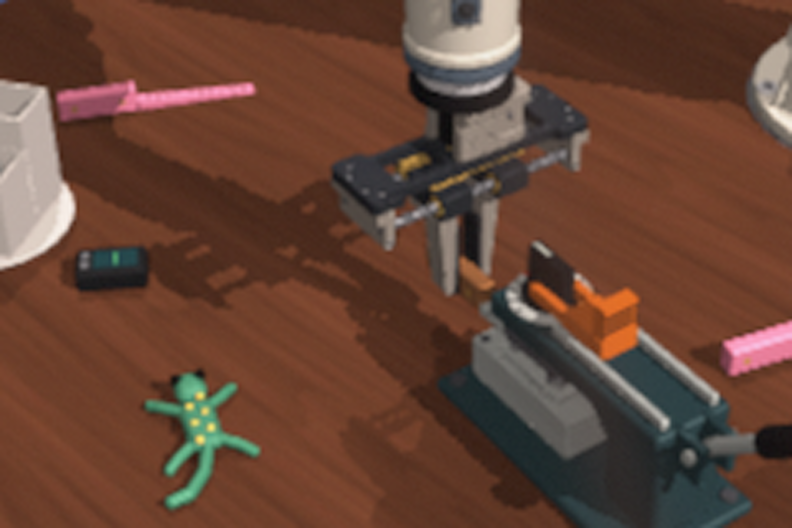

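View pics/w14.png

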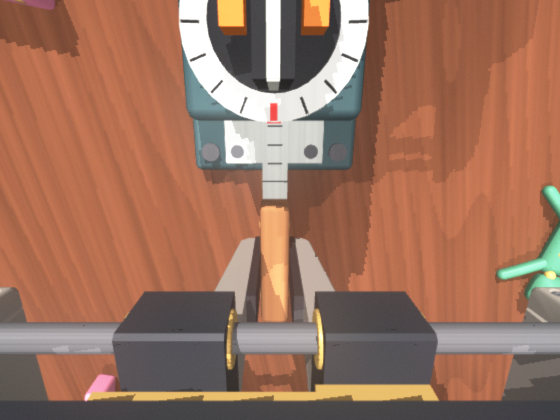

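The gauge is in snug and steady, the pointer is on the mark (273,112), the lock is home, and the gecko and tuner haven't moved. Handing in.

```bash
python3 - <<'E'
from h import *
print(job_done())
E
```

```text
the job is handed in; nothing more can be done
None
```

The punch is set up and the job is handed in at about 22.5 s, with the arm still holding the gauge in the mouth. No verdict came back.

- **Knob:** I turned it about 1.24 rad clockwise. The close wrist picture shows the white pointer standing on the red mark.
- **Lock:** I pushed it until it stopped; the push rose to 19 N with no further travel. The pictures show the prongs either side of the bar and the tab at its home distance.
- **Gauge:** I picked up the wooden-handled one, not a pink look-alike, laid the blade on the ledge and slid it straight in along the centreline. Free sliding took about 1.6 N. Drag began about 53 mm past my estimated mouth position, so the gap is roughly 4.8 mm. It ended about 61 mm in with a steady push of about 6.7 N, a rise of about 5 N.
- **Bystanders:** The gecko and tuner look undisturbed in the last scene picture; I compared by eye and did not re-measure them.

Some checks disagreed:
- **Scene camera:** it read 3–5 mm away from the other two, so I used the wrist camera and touch instead.
- **Bed height:** I felt the bed about 0.3 mm lower than the pictures gave.
- **Upward force at the end:** the tool felt about 4 N upward at the end, so part of the drag is the blade rubbing on the bed rather than on the plate.

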